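# Set up the slab phantom in its holder for the morning scanner check

## Task

Set up the phantom for the morning scanner check: if the holder's toggle clamp is not already fully open, swing its handle right back, then stack every loose slab on the holder's nest, chamfered corners matched with the nest's, so that each skirt drops fully over the piece below, and only then bring the handle upright so that the clamp locks with its foot on the stack. Once it is clamped, pick up the hand scanner and aim it at the holder's bar-code label from about 10 cm, level or tipped towards it, hold it steady there for two seconds, and lay it back right way up along the middle of its charging pad. Leave the mouse, the clip cup and the gel bottle where they are.

Things in the scene. Friction and masses are not known exactly. Their poses are not given: they have to be found in the camera images.
- holder: phantom holder fixed to the desk: grey board 120 mm wide, 10 mm thick, from x = -205 mm (toggle clamp) past the white nest (x = 0) to x = +110 mm (label stand, x = 80 to 112, 66 wide, 63 tall). Origin: on the desk under the nest's centre; z up, x from clamp to label stand. The clamp's steel bracket stands at x = -183 to -105, 52 wide, up to 105 high.
- nest (a point): centre of the nest's shoulder, 20 mm above the desk, axes as the holder's. The nest has a slab's outline (92 x 62 mm, chamfered corners at +x) and an 81 x 51 mm tread 4.5 mm higher than the shoulder. A rightly stacked slab has its x along this x and its underside 0 (first), 12 (second) or 24 mm (third) above this point.
- clamp_handle (a joint): angle of the clamp's handle, rad: -0.675 = laid right back away from the nest, open, hold-down arm swung up clear of the nest; +0.675 = upright, locked, arm level. Starts anywhere between; stays where left. Closing on a stack it is stiff (to about 10 N at the grip) over the last 0.5 rad, then passes dead centre onto its stop. Fully open: below -0.6; locked: above 0.6 (past dead centre).
- clamp_hinge (a point): middle of the handle's hinge: holder's (x, z) = (-170, 97) mm, axes as the holder's. The hinge line runs along y; with the joint at value v the handle points from here along (-sin(0.675 - v), 0, cos(0.675 - v)).
- clamp_grip (a point): point on the axis of the handle's black rubber grip, 85 mm from the hinge. The grip is a round bar 19 mm thick, 45 to 105 mm from the hinge, clear of all else; it can be pinched from above across its sides (fingers closing along the holder's y) at any handle angle and led round the hinge.
- clamp_foot: the rubber foot, 20 mm across, on a sprung spindle at the end of the clamp's hold-down arm (its origin lies on the arm's hinge, so use foot_tip for its place). The spring lets it ride up 22 mm, so that the locked clamp bears on two slabs or on three, with about 4 to 8 N.
- foot_tip (a point): tip of the clamp's foot. Clamp locked and empty: at x = -10 mm in the holder's frame, 41 mm above the desk. Clamp fully open: about 80 mm to the clamp side of the nest's centre, 0.2 m high.
- label: paper bar-code label, 60 mm (its y, level) by 34 mm, on the label stand at the holder's +x end. Origin: centre of the print, 46 mm above the desk. Its z axis points out of the print: along the holder's +x and 30 degrees upward.
- slab0: resin slab, 100 g, 92 mm (its x) by 62 mm (y); both +x corners have 14 mm chamfers, the -x ones are square. Outer sides 12 mm tall, gripped across the 62 mm; on top an inset tread, 81 x 51 mm, to 16.5 mm. Hollow below: a skirt 5 mm deep, 2.5 mm play all round, drops over the tread beneath and rests on its shoulder; turned end for end it cannot. Origin: centre of underside, z up.
- slab1: another slab just like slab0. Two or three slabs are present; an absent one reads None.
- slab2: another slab just like slab0. Two or three slabs are present; an absent one reads None.
- slab0_key (a point): middle of the chamfered end face of slab0: 46 mm along its x, 6 mm above its underside
- slab1_key (a point): middle of the chamfered end face of slab1: 46 mm along its x, 6 mm above its underside
- slab2_key (a point): middle of the chamfered end face of slab2: 46 mm along its x, 6 mm above its underside
- scanner: cordless hand scanner, 150 g, lying flat, no trigger needed. White handle 34 mm wide, 30 mm tall, from x = -85 to +35 mm, gripped across its width; grey head 50 mm wide, 34 mm tall, x = 35 to 75 mm. It looks along +x through the dark window in the head's end. Origin: in its underside, z up; balance point about x = 4 mm.
- scanner_window (a point): centre of the window: 75 mm along the scanner's x, 16 mm above its underside, axes as the scanner's. It reads the label when the label's centre lies straight ahead (+x), 40 to 200 mm off, within 18 mm of the line of sight, and the line of sight is within 45 degrees of the label's z axis.
- pad: the scanner's charging pad, a flat black rubber mat 190 (x) x 85 x 4 mm fixed to the desk. Origin: centre of its underside. The scanner starts lying on it, along its x.
- mouse: black computer mouse, 105 x 60 x 34 mm, a bystander; origin under its centre
- clip_cup: dark steel cup for paper clips, 72 mm wide and 55 mm tall, a bystander; origin under its centre
- gel: clear bottle of hand gel, 60 mm wide and 120 mm tall, a bystander; origin under its centre
Mind the look-alikes: they are no part of the job. Leave any black or green look-alike of the slab2 alone.

How it is judged:
On the way, in this order (a step that is already met when the one before it is completed fails the run):
1. with the clamp open, every slab is stacked on the nest, chamfers matched, each skirt fully down over the piece below, fingers off (value of joint clamp_handle below -0.47 rad and x of slab0 in the frame of holder between -0.008 and 0.008 m and y of slab0 in the frame of holder between -0.008 and 0.008 m and x of each of slab0_key, slab1_key, slab2_key in the frame of holder above 0.03 m and angle between each of slab0, slab1, slab2's own z axis and vertical below 0.06 rad and (height (world z) of slab0 between 0.0175 and 0.0225 m or height (world z) of slab0 between 0.0295 and 0.0345 m or height (world z) of slab0 between 0.0415 and 0.0465 m) and x of slab1 in the frame of holder between -0.008 and 0.008 m and y of slab1 in the frame of holder between -0.008 and 0.008 m and (height (world z) of slab1 between 0.0175 and 0.0225 m or height (world z) of slab1 between 0.0295 and 0.0345 m or height (world z) of slab1 between 0.0415 and 0.0465 m) and x of slab2 in the frame of holder between -0.008 and 0.008 m and y of slab2 in the frame of holder between -0.008 and 0.008 m and (height (world z) of slab2 between 0.0175 and 0.0225 m or height (world z) of slab2 between 0.0295 and 0.0345 m or height (world z) of slab2 between 0.0415 and 0.0465 m) and contact force between the fingers and slab0 below 0.1 N and contact force between the fingers and slab1 below 0.1 N and contact force between the fingers and slab2 below 0.1 N), for 0.2 s.
2. the clamp is locked, handle upright, its foot bearing on the stack (value of joint clamp_handle above 0.6 rad and (contact force between clamp_foot and slab0 above 1.5 N or contact force between clamp_foot and slab1 above 1.5 N or contact force between clamp_foot and slab2 above 1.5 N) and x of slab0 in the frame of holder between -0.008 and 0.008 m and y of slab0 in the frame of holder between -0.008 and 0.008 m and x of each of slab0_key, slab1_key, slab2_key in the frame of holder above 0.03 m and angle between each of slab0, slab1, slab2's own z axis and vertical below 0.06 rad and (height (world z) of slab0 between 0.0175 and 0.0225 m or height (world z) of slab0 between 0.0295 and 0.0345 m or height (world z) of slab0 between 0.0415 and 0.0465 m) and x of slab1 in the frame of holder between -0.008 and 0.008 m and y of slab1 in the frame of holder between -0.008 and 0.008 m and (height (world z) of slab1 between 0.0175 and 0.0225 m or height (world z) of slab1 between 0.0295 and 0.0345 m or height (world z) of slab1 between 0.0415 and 0.0465 m) and x of slab2 in the frame of holder between -0.008 and 0.008 m and y of slab2 in the frame of holder between -0.008 and 0.008 m and (height (world z) of slab2 between 0.0175 and 0.0225 m or height (world z) of slab2 between 0.0295 and 0.0345 m or height (world z) of slab2 between 0.0415 and 0.0465 m)), for 0.2 s.
3. the clamped set-up's label is scanned: the scanner looks at the label from 40 to 200 mm and is held steady for 1.5 s (x of label in the frame of scanner_window between 0.04 and 0.2 m and y of label in the frame of scanner_window between -0.018 and 0.018 m and z of label in the frame of scanner_window between -0.018 and 0.018 m and angle between the x axis of scanner and the z axis of label, either way round below 0.8 rad and linear speed of scanner below 0.02 m/s and angular speed of scanner below 0.2 rad/s and value of joint clamp_handle above 0.6 rad and (contact force between clamp_foot and slab0 above 1.5 N or contact force between clamp_foot and slab1 above 1.5 N or contact force between clamp_foot and slab2 above 1.5 N)), for 1.5 s.
At the end, for the whole second after the job is handed in: all slabs on the nest, chamfers to the label, within 8 mm of centre, undersides within 2.5 mm of 20, 32 or 44 mm high; clamp handle above 0.6 rad, foot pressing on the stack over 1.5 N; scanner flat and still on its pad, within 30 mm of its centre and 0.45 rad of its length, either way round (all of step 2 and horizontal distance between scanner and pad below 0.03 m and angle between scanner's own z axis and vertical below 0.08 rad and height (world z) of scanner between 0.001 and 0.009 m and angle between the x axis of scanner and the x axis of pad, either way round below 0.45 rad and linear speed of scanner below 0.02 m/s); the robot touches nothing.
It fails at once if the mouse is pushed more than 30 mm or tipped (distance of mouse from where it was at the start of the episode above 0.03 m or angle between mouse's own z axis and vertical above 0.5 rad).
It fails at once if the clip cup is pushed more than 30 mm or tipped (distance of clip_cup from where it was at the start of the episode above 0.03 m or angle between clip_cup's own z axis and vertical above 0.5 rad).
It fails at once if the gel bottle is pushed more than 30 mm or tipped (distance of gel from where it was at the start of the episode above 0.03 m or angle between gel's own z axis and vertical above 0.5 rad).
Of slab0, slab1, slab2 only 2 to 3 are there at a start; the rules pass over those that are not, and their reading is None.
At some moment in a run one of slab0, slab1, slab2, scanner may be knocked a few centimetres aside while the robot is not near it.
It also fails if it takes over 208 s, if anything falls off the work surface, if the arm or the gripper's body presses on something with over 40 N, if the wrist force passes 120 N, or if a joint passes its speed limit or range.

## Robot

A 7-joint arm with a two-finger parallel gripper is mounted at the origin on the work surface. World frame = base frame: x ahead of the robot, y to its left, z up, the work surface at z = 0. Lengths are in m, angles in rad, forces in N, time in s.
With the tool pointing down it reaches from about 0.425 to 0.875 m from the base axis. Payload 4.7 kg.
Tool frame: the origin (TCP) lies midway between the tips of the shut fingers; the grasp point (between the pads) lies 19 mm behind it; y points along the fingers, x is the direction in which the jaws open and shut, and the axes are right-handed (so a half turn about y gives the same grasp; the last joint's range is limited). The gripper opens to 87 mm and grips with 3 to 60 N. Pads are 19 mm wide; open, the fingers measure 117 mm over their backs; the gripper's body (75 mm by 190 mm) begins 51 mm behind the grasp point.
Start: joints at [-1.219, 0.321, -0.07, 1.45, 0.023, 1.371, -0.057], TCP at [0.215, 0.613, 0.223] pointing down, gripper open.
Joint ranges: [-2.86, 2.86], [-0.3, 2.09], [-1.38, 1.24], [0.06, 2.45], [-1.56, 4.7], [0.09, 2.05], [-2.69, 2.69]. Speed limits (rad/s): [2.57, 2.57, 3.14, 3.14, 3.14, 3.14, 3.14].

## Interface

Orientations are given as a rotation vector (axis times angle).
In Python, from workcell import arm gives the robot as it stands.
- The arm moves only by the tool servo_tool, never from a script. Its argument "moves" is text: rows parted by semicolons, each of 5 numbers parted by spaces: the shift along the tool's x, y, z in m, then the turn about the tool's y in rad, then the finger opening in m, from 0 to 0.087. In form: x y z roll gripper; .... A call has 1 to 12 rows; each row is the pose to reach, as a shift and turn from the pose commanded when the call began, along the tool's axes at that moment; what a row does not reach only later rows make up. A row lasts 1/12 s, in which the tool goes at most 41.7 mm and 7.16 degrees, less where a joint would pass 70% of its speed; a pose out of reach is approached as far as the arm can. A call with a gripper value outside its range is refused whole. The fingers move at their own pace and stop on an object; "grip_force" is the grip in N (left out, the last holds). Time passes only in rows, so rows that repeat a pose let the fingers close. It gives the time, the measured TCP pose, the force and the opening at its end, in the units of the state.
- arm.read_state(): the state, without advancing time (a new reading comes with each control period).
- arm.snapshot(name): name is "scene" or "top"; returns the picture (384x512x3 uint8, red, green, blue); there is no depth.
- arm.camera_params(name): a dict with "fx", "fy", "cx", "cy" (pixels), "R" (3x3) and "t" (3): a world point X has camera coordinates R X + t. Camera axes: x right, y down, z forward; pixel columns grow to the right and rows downward; lengths in m; the calibration is good to about 2 mm. A picture is of the moment at which its call begins. camera_params takes no time and is no camera call.
- arm.finish_job(): hands the job in, once; it reports no verdict.
Trained networks look in the newest picture that a camera, given by its name, has taken for a name from the list of things; names that differ only in an ending like _2 or _b are one class to them, and where a whole thing is asked for, a point or a joint stands for the part that bears it (a point fixed in the world has none). Each returns a list of dicts, best first, with "confidence" (0 to 1); they miss things now and then, are a little off and sometimes report something else, mostly with a low value. They report only what shows in the picture. A call takes as long as a camera call. They do not tell look-alikes from the thing itself.
- arm.boxes_of(query, camera): "at" ([column, row] in pixels, amid what is visible of it).
- arm.mark_of(query, camera): "at" ([column, row] in pixels: a listed point, or the origin of a listed thing).
The state is a dict: "t": time; "joint_positions": joint angles; "joint_velocities": joint speeds; "effort": joint torques, N m; "eef_pos": TCP position; "tcp_rot": TCP orientation; "contact_force": force on the tool from outside, world axes, zero at the start; "torque": the same for the moment, N m; "finger_gap": finger opening in m.
Only numpy, scipy, OpenCV 4.12 (cv2) and the standard library are available. Lean on these libraries where they do the work, as an engineer would, in place of code of your own. Each camera call takes 0.05 s, during which the arm holds its last target.

## Working session

There is one attempt and no reset: what is moved stays moved. The work goes in short steps, Python scripts to look and compute and a tool call to move; the robot and the scene stay as the last step left them, time stands still between calls to the robot, and variables do not carry over. Pictures are saved under pics/ and viewed, and the job is handed in when it is done.

Besides the shell and the picture viewer there is one more tool, called as name(argument=value, ...) on one line, values as JSON. servo_tool: Moves the arm, as the interface text tells. Its arguments: {"type":"object","properties":{"moves":{"type":"string"},"grip_force":{"type":"number"}},"required":["moves"]}

```bash
ls; mkdir -p pics
python3 - <<'E'
from workcell import arm
import cv2,numpy as np
s=arm.read_state();print({k:np.round(v,3).tolist() for k,v in s.items()})
for c in("scene","top"):
    im=arm.snapshot(c);cv2.imwrite(f"pics/{c}0.png",cv2.resize(im[:,:,::-1],(800,600),interpolation=cv2.INTER_CUBIC))
    p=arm.camera_params(c);print(c,p)
E
```

```text
pics
{'t': 0.0, 'joint_positions': [-1.219, 0.322, -0.07, 1.452, 0.023, 1.371, -0.057], 'joint_velocities': [-0.001, 0.0, 0.002, 0.001, -0.0, 0.001, 0.002], 'effort': [0.001, -49.13, -0.404, -31.252, -0.064, 0.044, 0.0], 'eef_pos': [0.215, 0.613, 0.221], 'tcp_rot': [-1.351, -0.956, 0.958], 'contact_force': [-0.459, 0.262, 1.528], 'torque': [-0.01, 0.026, 0.008], 'finger_gap': 0.087}
scene {'fx': 460.6657947436151, 'fy': 460.6657947436151, 'cx': 262.2941775746466, 'cy': 188.86888305577583, 'R': array([[-0.66847317,  0.74368974,  0.00831841],
       [ 0.64787632,  0.58777008, -0.48454371],
       [-0.36523949, -0.31851517, -0.8747275 ]]), 't': array([ 0.33390047, -0.32506107,  1.6993717 ])}
top {'fx': 385.06782886357956, 'fy': 385.06782886357956, 'cx': 248.33319424156332, 'cy': 191.64775277519715, 'R': array([[-0.05411242, -0.99852192,  0.00508204],
       [-0.97789416,  0.05196371, -0.20254084],
       [ 0.20197739, -0.01592967, -0.97926063]]), 't': array([0.0585025 , 0.54198631, 1.11912416])}
```

View pics/scene0.png

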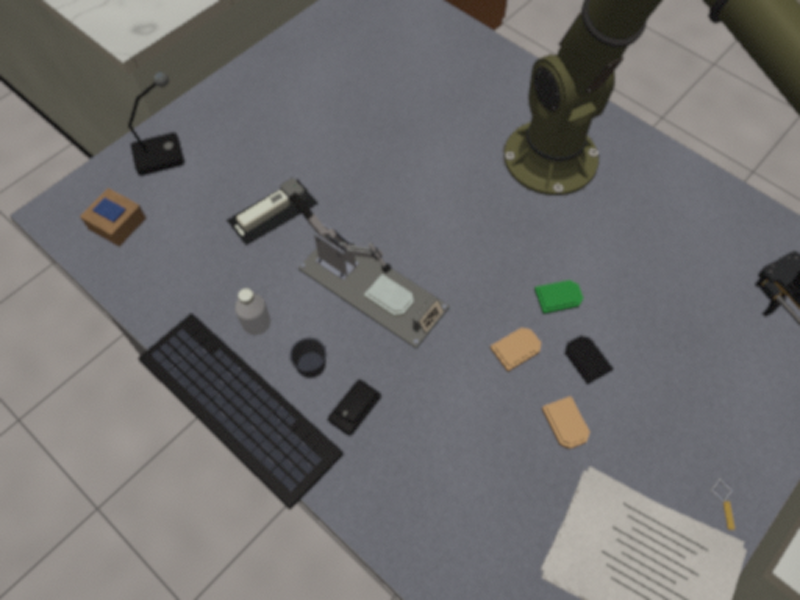

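View pics/top0.png

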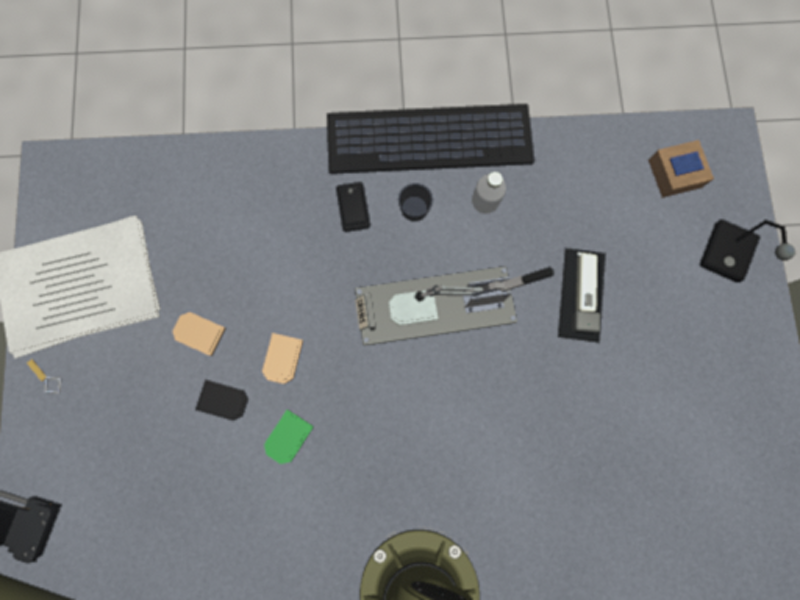

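Scene: two orange slabs (top, 800-px image: (198,333), (282,358)). The look-alikes are black (222,400) and green (288,437). The holder is centred near (415,305) with its label to the left, and the clamp handle leans right with its grip at (540,275). The scanner is on its pad at (585,295), head towards the robot.

```bash
cat > h.py <<'E'
from workcell import arm
import cv2,numpy as np
from scipy.spatial.transform import Rotation as Rn
P={c:arm.camera_params(c) for c in("scene","top")}
def proj(X,c):
    p=P[c];q=p["R"]@np.asarray(X,float)+p["t"];return np.array([p["fx"]*q[0]/q[2]+p["cx"],p["fy"]*q[1]/q[2]+p["cy"]])
def ray(uv,c):
    p=P[c];d=p["R"].T@np.array([(uv[0]-p["cx"])/p["fx"],(uv[1]-p["cy"])/p["fy"],1]);o=-p["R"].T@p["t"];return o,d
def onz(uv,c,z):
    o,d=ray(uv,c);return o+d*(z-o[2])/d[2]
def tri(u1,u2):
    A=[];b=[]
    for uv,c in((u1,"scene"),(u2,"top")):
        o,d=ray(uv,c);d/=np.linalg.norm(d);M=np.eye(3)-np.outer(d,d);A.append(M);b.append(M@o)
    return np.linalg.lstsq(np.vstack(A),np.hstack(b),rcond=None)[0]
def snap(c,name=None,crop=None,s=4):
    im=arm.snapshot(c)
    if name:
        o=im[:,:,::-1]
        if crop: o=o[crop[1]:crop[3],crop[0]:crop[2]]
        o=cv2.resize(o,None,fx=s,fy=s,interpolation=cv2.INTER_CUBIC);assert o.shape[1]<=800 and o.shape[0]<=600;cv2.imwrite(f"pics/{name}.png",o)
    return im
def tool():
    s=arm.read_state();return s,np.array(s["eef_pos"]),Rn.from_rotvec(s["tcp_rot"])
E
python3 - <<'E'
from h import *
for c in("scene","top"):
    snap(c)
    for q,z in(("nest",.02),("label",.046),("slab0",0),("slab0_key",.006),("clamp_grip",None),("clamp_hinge",.097),("scanner",.004),("scanner_window",.02),("pad",0),("holder",0),("foot_tip",None),("mouse",0),("clip_cup",0),("gel",0)):
        for d in arm.mark_of(q,c):
            print(c,q,round(d["confidence"],2),np.round(d["at"],1), None if z is None else np.round(onz(d["at"],c,z),3))
E
```

```text
scene nest 0.72 [251.8 190.2] [ 0.536 -0.013  0.02 ]
scene nest 0.43 [192.4 117.3] [ 0.46  -0.369  0.02 ]
scene label 0.48 [273.  200.6] [0.529 0.071 0.046]
scene slab0 0.97 [359.2 191.7] [0.295 0.244 0.   ]
scene slab0 0.68 [372.6 231.2] [ 0.381  0.359 -0.   ]
scene slab0 0.67 [363.8 269.3] [0.501 0.412 0.   ]
scene slab0 0.59 [332.6 223.1] [0.443 0.249 0.   ]
scene slab0_key 0.36 [330.6 224.4] [0.454 0.248 0.006]
scene clamp_grip 0.74 [190.  127.7] None
scene scanner 0.93 [176.6 132.5] [ 0.536 -0.372  0.004]
scene scanner_window 0.87 [192.9 119.6] [ 0.466 -0.36   0.02 ]
scene pad 0.72 [174.5 138.9] [ 0.558 -0.36   0.   ]
scene pad 0.29 [368.8 282.6] [0.525 0.447 0.   ]
scene holder 0.77 [251.3 191. ] [ 0.531 -0.02   0.   ]
scene foot_tip 0.71 [174.8 138. ] None
scene foot_tip 0.36 [248.6 174.5] None
scene foot_tip 0.23 [370.2 283.1] None
scene mouse 0.7 [227.2 260.4] [0.756 0.088 0.   ]
scene clip_cup 0.94 [197.8 231.4] [ 0.749 -0.047  0.   ]
scene clip_cup 0.71 [331.9 222.7] [0.444 0.246 0.   ]
scene gel 0.63 [163.9 208.6] [ 0.767 -0.184  0.   ]
top nest 0.95 [263.8 193.3] [ 0.544
[... 158 characters left out ...]

top slab0 0.7 [183.2 279.5] [0.293 0.242 0.   ]
top slab0 0.69 [125.  214.3] [0.504 0.421 0.   ]
top slab0_key 0.58 [226.2 133.8] [0.752 0.091 0.006]
top clamp_grip 0.84 [347.1 174.2] None
top clamp_hinge 0.93 [319.1 184.1] [ 0.547 -0.18   0.097]
top scanner 0.37 [372.8 211.2] [ 0.471 -0.361  0.004]
top pad 0.97 [373.3 191.4] [ 0.535 -0.371  0.   ]
top holder 0.88 [261.1 194.4] [ 0.545 -0.012  0.   ]
top holder 0.73 [265.7 129.5] [ 0.762 -0.04   0.   ]
top holder 0.68 [112.7 207.4] [0.528 0.46  0.   ]
top foot_tip 0.54 [262.4 191.5] None
top mouse 0.86 [228.  131.3] [ 0.763  0.085 -0.   ]
top clip_cup 0.94 [264.8 129.9] [ 0.761 -0.037  0.   ]
top gel 0.9 [310.3 126.6] [ 0.765 -0.189  0.   ]
```

Run:
```python
from h import *
snap("top","topc",(90,150,240,300),4)
snap("top","toph",(215,150,400,230),4)
snap("scene","sceneh",(140,100,300,230),4)
print(arm.read_state()["t"])
```

```text
1.75
```

View pics/topc.png

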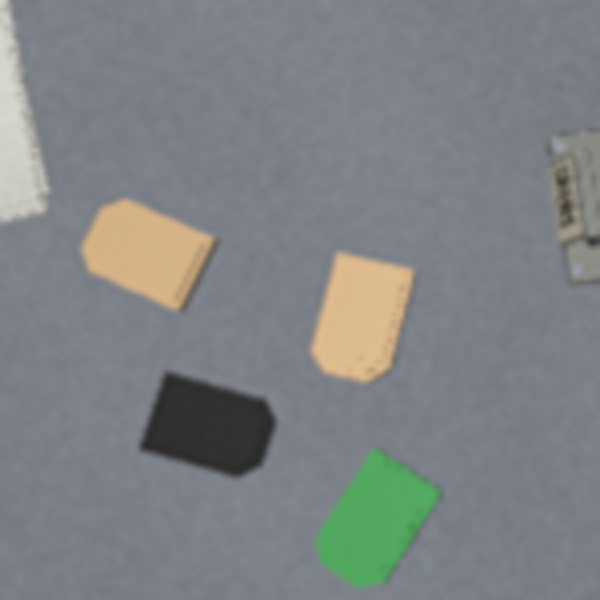

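View pics/toph.png

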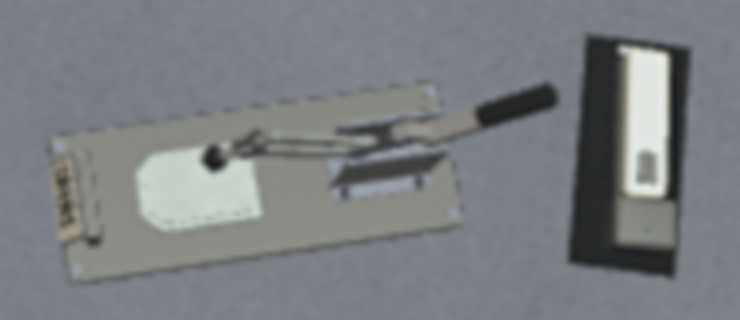

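View pics/sceneh.png

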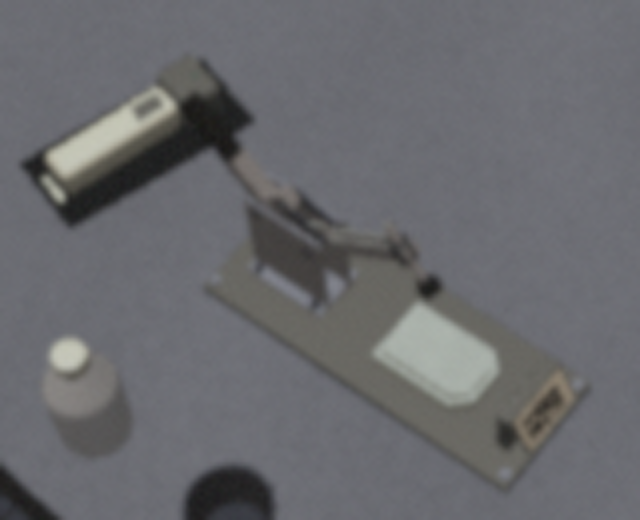

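The orange pair, (125,214) and (181,231) in top pixels, are the resin slabs with square ends and chamfers as described. The black (143,258) and green (183,280) ones are the look-alikes. Next I fit exact poses.

```bash
cat > fit.py <<'E'
from h import *
from scipy.optimize import minimize
def outl(l=.092,w=.062,c=.014):
    a,b=l/2,w/2
    return np.array([(-a,-b),(a-c,-b),(a,-b+c),(a,b-c),(a-c,b),(-a,b)])
def slabpts(z0=0,zb=0):
    o=outl();t=outl(.081,.051,.0117)
    return np.vstack([np.c_[o,np.full(6,z0+zb)],np.c_[o,np.full(6,z0+.012)],np.c_[t,np.full(6,z0+.0165)]])
def render(pts,pose,c,win,s=8):
    x,y,a=pose;R=np.array([[np.cos(a),-np.sin(a)],[np.sin(a),np.cos(a)]])
    W=np.c_[pts[:,:2]@R.T+[x,y],pts[:,2]]
    uv=np.array([proj(p,c) for p in W])-win[:2]+.5
    h=cv2.convexHull((uv).astype(np.float32))[:,0]
    m=np.zeros(((win[3]-win[1])*s,(win[2]-win[0])*s),np.uint8)
    cv2.fillPoly(m,[np.round((h*s-.5)*16).astype(np.int32)],255,shift=4)
    m=cv2.GaussianBlur(m.astype(np.float32)/255,(0,0),s*.9)
    return cv2.resize(m,(win[2]-win[0],win[3]-win[1]),interpolation=cv2.INTER_AREA)
def alpha(im,win,fg,bg):
    a=im[win[1]:win[3],win[0]:win[2]].astype(float);d=np.array(fg,float)-bg
    return np.clip(((a-bg)@d)/(d@d),0,1)
def orange_alpha(im,win):
    a=im[win[1]:win[3],win[0]:win[2]].astype(float)
    v=(a[...,0]-a[...,2]);return np.clip((v-np.percentile(v,20))/(np.percentile(v,97)-np.percentile(v,20)),0,1)
def fit(pts,pose0,ims,af,pad=10):
    """ims dict c->image; returns pose, err"""
    data=[]
    for c,im in ims.items():
        uv=np.array([proj([pose0[0]+dx,pose0[1]+dy,.01],c) for dx in(-.055,.055) for dy in(-.055,.055)])
        win=[int(uv[:,0].min())-pad,int(uv[:,1].min())-pad,int(uv[:,0].max())+pad,int(uv[:,1].max())+pad]
        data.append((c,win,af(im,win)))
    f=lambda p:sum(((render(pts,p*[1,1,10],c,w)-a)**2).mean() for c,w,a in data)
    best=None
    x0=np.array(pose0)/[1,1,10]
    r=minimize(f,x0,method="Nelder-Mead",options=dict(initial_simplex=[x0,x0+[.006,0,0],x0+[0,.006,0],x0+[0,0,.015]],xatol=1e-4,fatol=1e-7))
    return r.x*[1,1,10],r.fun
E
python3 - <<'E'
from fit import *
ims={c:arm.snapshot(c) for c in("scene","top")}
for p in((.504,.42,1.2),(.44,.247,-2.9)):
  for sel in(("scene","top"),("scene",),("top",)):
    r,e=fit(slabpts(),p,{c:ims[c] for c in sel},orange_alpha);print(sel,np.round(r,4),e)
# nest: orange_alpha replaced by whiteness
def na(im,win):
    a=im[win[1]:win[3],win[0]:win[2]].astype(float);v=a[...,1];b=np.median(v);return np.clip((v-b)/(np.percentile(v,98)-b),0,1)
for sel in(("scene","top"),("scene",),("top",)):
    r,e=fit(slabpts(.020-.012,.002+.0),(.54,-.017,1.45),{c:ims[c] for c in sel},na,pad=-6);print("nest",sel,np.round(r,4),e)
E
```

```text
('scene', 'top') [0.5085 0.4149 1.1042] 0.008356550223249609
('scene',) [0.5085 0.4113 1.1111] 0.0015849222364307225
('top',) [0.5085 0.4167 1.1108] 0.0022998169227312674
('scene', 'top') [ 0.4459  0.2462 -3.4226] 0.00656639244588842
('scene',) [ 0.4467  0.2428 -3.4262] 0.0008458415034608259
('top',) [ 0.4461  0.248  -3.4171] 0.0009063823484410722
nest ('scene', 'top') [ 0.5253 -0.0282  1.6736] 0.39771117857991334
nest ('scene',) [ 0.5339 -0.0254  1.6476] 0.02332056047503004
nest ('top',) [ 0.5472 -0.084   2.4942] 0.1188472072047046
```

Run:
```python
from fit import *
ims={c:arm.snapshot(c) for c in("scene","top")}
for c,uv in(("scene",(251,190)),("top",(263,197))):
    print(c,ims[c][uv[1],uv[0]],ims[c][uv[1]+(-22 if c=="scene" else 18),uv[0]])
def na(im,win):
    a=im[win[1]:win[3],win[0]:win[2]].astype(float).min(2);m=np.clip((a-135)/(190-135),0,1)
    n,l,st,_=cv2.connectedComponentsWithStats((m>.15).astype(np.uint8));k=1+np.argmax(st[1:,4]);print(st[k])
    m=m*(l==k);return m
for sel in(("scene","top"),("scene",),("top",)):
    r,e=fit(slabpts(.008,.002),(.54,-.017,1.65),{c:ims[c] for c in sel},na,pad=4);print("nest",sel,np.round(r,4),e)
```

```text
scene [168 175 169] [108 109 116]
top [196 209 201] [134 135 128]
[ 12   9  30  24 423]
[  8  13  33  22 526]
nest ('scene', 'top') [ 0.534  -0.0201  1.6258] 0.09213427728911772
[ 12   9  30  24 423]
nest ('scene',) [ 0.5306 -0.0259  1.7762] 0.05410892643812172
[  8  13  33  22 526]
nest ('top',) [ 0.5347 -0.0188  1.6264] 0.03442881542423056
```

```bash
python3 - <<'E'
from fit import *
tc=[onz((u/4+215-.375,v/4+150-.375),"top",.01) for u,v in((52,138),(435,82),(465,226),(72,283))]
tc=np.array(tc);print(np.round(tc,4), [np.linalg.norm(tc[i]-tc[i-1]).round(4) for i in range(4)])
for a,b in((1,0),(2,3)): 
    d=tc[b]-tc[a];print(np.arctan2(d[1],d[0]))
print("board centre",tc.mean(0))
ims={c:arm.snapshot(c) for c in("scene","top")}
def na(im,win):
    a=im[win[1]:win[3],win[0]:win[2]].astype(float).min(2);lo,hi=np.percentile(a,50),np.percentile(a,95)
    m=np.clip((a-lo-8)/(hi-lo-8),0,1)
    n,l,st,_=cv2.connectedComponentsWithStats((m>.25).astype(np.uint8));k=1+np.argmax(st[1:,4]);print(lo,hi,st[k])
    m=m*(l==k);
    cv2.imwrite(f"pics/m{len(win)}_{win[0]}.png",cv2.resize(m*255,None,fx=8,fy=8)); return m
for sel in(("scene",),("top",)):
    r,e=fit(slabpts(.008,.002),(.54,-.017,1.68),{c:ims[c] for c in sel},na,pad=2);print("nest",sel,np.round(r,4),e)
E
ls pics
```

```text
[[ 0.5816  0.0931  0.01  ]
 [ 0.6114 -0.2158  0.01  ]
 [ 0.4934 -0.2284  0.01  ]
 [ 0.4649  0.0826  0.01  ]] [np.float64(0.1172), np.float64(0.3103), np.float64(0.1186), np.float64(0.3123)]
1.6668715749373804
1.6623409514684098
board centre [ 0.5378061  -0.06713023  0.01      ]
100.0 169.0 [  9   7  32  25 484]
nest ('scene',) [ 0.5339 -0.0252  1.7145] 0.012323057770070298
133.0 198.0 [  7  12  32  21 504]
nest ('top',) [ 0.5348 -0.0189  1.6292] 0.046288217971579115
m4_224.png
m4_242.png
scene0.png
sceneh.png
top0.png
topc.png
toph.png[ WARN:0@1.276] global loadsave.cpp:1063 imwrite_ Unsupported depth image for selected encoder is fallbacked to CV_8U.
```

Run:
```python
from h import *
g=tri((190.,127.7),(347.1,174.2));print("grip tri",g)
a=1.665;ex=np.array([np.cos(a),np.sin(a),0]);n=np.array([.5335,-.0222,0]);hz=n-.17*ex+[0,0,.097];print("hinge",hz)
d=g-hz;print("along x,z",d@ex,d[2],np.linalg.norm(d),"v=",.675-np.arctan2(-(d@ex),d[2]))
for v in(-.675,-.5,-.3,-.1,.1,.3): 
    q=hz+.085*(-np.sin(.675-v)*ex+np.array([0,0,np.cos(.675-v)]));e=hz+.105*(-np.sin(.675-v)*ex+np.array([0,0,np.cos(.675-v)]));print(v,np.round(q,3),proj(q,"scene"),proj(q,"top"),"end",proj(e,"scene"),proj(e,"top"))
print(tool()[2].as_matrix().round(3))
s=arm.read_state();print(s["t"])
```

```text
grip tri [ 0.55799083 -0.24874308  0.16405969]
hinge [ 0.54949095 -0.19144624  0.097     ]
along x,z -0.057842332408226775 0.0670596850729491 0.08861251423464626 v= -0.03673502404582818
-0.675 [ 0.557 -0.274  0.116] [187.23878997 132.57982563] [352.08854441 177.70973917] end [182.46829542 128.8085031 ] [359.07089    176.39465289]
-0.5 [ 0.557 -0.27   0.13 ] [187.7136925  130.64574874] [351.87707654 176.76282422] end [183.00068273 126.37348602] [358.91776344 175.19693345]
-0.3 [ 0.556 -0.261  0.145] [189.02188016 129.07961614] [350.50326528 175.90422356] end [184.56072466 124.37606865] [357.32399494 174.09951498]
-0.1 [ 0.555 -0.251  0.158] [191.117955   128.28313933] [347.93524242 175.32989994] end [187.10969286 123.32751117] [354.21529145 173.3536417 ]
0.1 [ 0.554 -0.237  0.168] [193.93572929 128.3135927 ] [344.24824385 175.07671661] end [190.57343753 123.30905162] [349.67122159 173.01099294]
0.3 [ 0.552 -0.222  0.176] [197.37094125 129.19217524] [339.58338338 175.16639902] end [194.82719437 124.35655453] [343.86170598 173.10381691]
[[ 0.331  0.    -0.943]
 [ 0.943  0.     0.331]
 [ 0.    -1.    -0.   ]]
2.05
```

```bash
cat > go.py <<'E'
import sys
from h import *
# usage go.py x y z yaw  -> shift in tool axes from measured pose
def delta(x,y,z,yaw):
    s,p,R=tool();M=R.as_matrix();d=M.T@(np.array([x,y,z])-p);cy=np.arctan2(M[1,0],M[0,0]);r=-(yaw-cy)
    r=(r+np.pi)%(2*np.pi)-np.pi
    return d,r,p,cy,s
if __name__=="__main__":
    d,r,p,cy,s=delta(*map(float,sys.argv[1:5]))
    print("t",round(s["t"],2),"pos",p.round(4),"yaw",cy.round(4),"gap",round(s["finger_gap"],4),"F",np.round(s["contact_force"],1),"j7",round(s["joint_positions"][6],2))
    print("shift",d.round(4),"roll",r.round(4),"dist",np.linalg.norm(d).round(3))
E
python3 go.py 0.5 0.2 0.27 0.094
```

```text
t 2.05 pos [0.2155 0.6133 0.2226] yaw 1.233 gap 0.0872 F [ 0.7  0.3 -0.8] j7 -0.06
shift [-0.2956 -0.0474 -0.4054] roll 1.139 dist 0.504
```

servo_tool(moves="-0.2956 -0.0474 -0.4054 1.139 0.087;-0.2956 -0.0474 -0.4054 1.139 0.087;-0.2956 -0.0474 -0.4054 1.139 0.087;-0.2956 -0.0474 -0.4054 1.139 0.087;-0.2956 -0.0474 -0.4054 1.139 0.087;-0.2956 -0.0474 -0.4054 1.139 0.087;-0.2956 -0.0474 -0.4054 1.139 0.087;-0.2956 -0.0474 -0.4054 1.139 0.087;-0.2956 -0.0474 -0.4054 1.139 0.087;-0.2956 -0.0474 -0.4054 1.139 0.087;-0.2956 -0.0474 -0.4054 1.139 0.087;-0.2956 -0.0474 -0.4054 1.139 0.087")

```text
t: 3.05
eef_pos: [0.4985, 0.2014, 0.2702]
tcp_rot: [-1.569, -0.074, 0.073]
contact_force: [0.4, 0.6, 1.1]
finger_gap: 0.087
```

```bash
python3 go.py 0.555 -0.248 0.26 0.094
```

```text
t 3.05 pos [0.4985 0.2014 0.2702] yaw 0.094 gap 0.087 F [0.4 0.6 1.1] j7 -0.32
shift [ 0.014   0.0099 -0.4527] roll 0.0 dist 0.453
```

servo_tool(moves="0.014 0.0 -0.4527 0 0.087;0.014 0.0 -0.4527 0 0.087;0.014 0.0 -0.4527 0 0.087;0.014 0.0 -0.4527 0 0.087;0.014 0.0 -0.4527 0 0.087;0.014 0.0 -0.4527 0 0.06;0.014 0.0 -0.4527 0 0.06;0.014 0.0 -0.4527 0 0.06;0.014 0.0 -0.4527 0 0.06;0.014 0.0 -0.4527 0 0.06;0.014 0.0 -0.4527 0 0.06;0.014 0.0 -0.4527 0 0.06")

```text
t: 4.05
eef_pos: [0.5519, -0.2558, 0.2697]
tcp_rot: [-1.577, -0.064, 0.066]
contact_force: [-1.9, -0.4, 1.1]
finger_gap: 0.0608
```

```bash
python3 go.py 0.555 -0.247 0.142 0.094;python3 - <<'E'
from h import *
snap("top","t1",(250,110,400,230),5);snap("scene","s1",(120,70,270,190),5)
p=tool()[1];print(proj(p,"top"),proj(p,"scene"))
E
```

```text
t 4.05 pos [ 0.5519 -0.2558  0.2697] yaw 0.0825 gap 0.0608 F [-1.9 -0.4  1.1] j7 0.61
shift [0.004  0.1277 0.0094] roll -0.0115 dist 0.128
[358.43323525 165.18813456] [187.25832273 105.43055398]
```

View pics/t1.png

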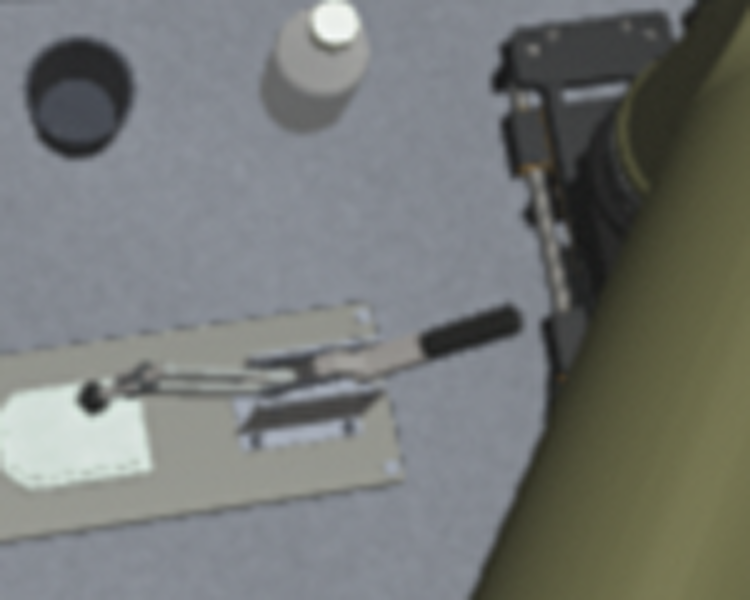

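View pics/s1.png

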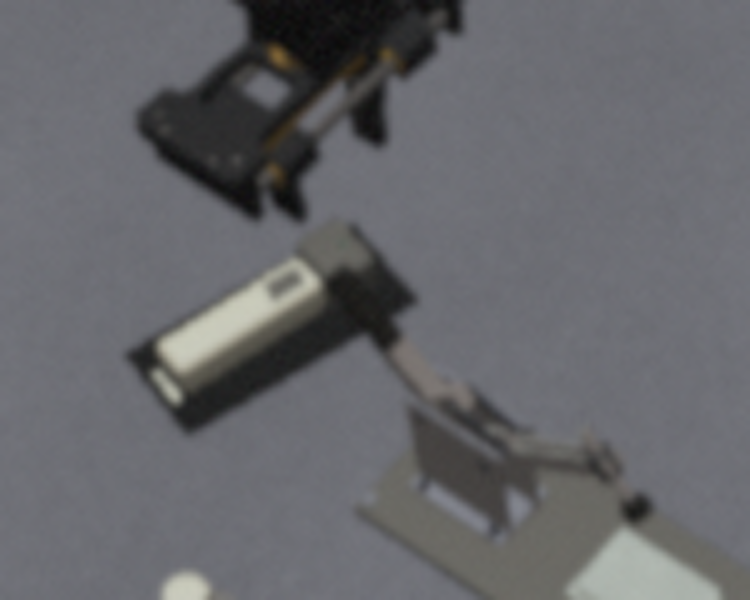

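```bash
python3 go.py 0.555 -0.247 0.2 0.094
```

```text
t 4.15 pos [ 0.5535 -0.2481  0.2694] yaw 0.0899 gap 0.0603 F [0.6 0.1 0.1] j7 0.61
shift [0.0016 0.0694 0.001 ] roll -0.0041 dist 0.069
```

servo_tool(moves="0.001 0.04 0 0 0.06;0.001 0.08 0 0 0.06;0.001 0.12 0 0 0.06;0.001 0.127 0 0 0.06;0.001 0.127 0 0 0.06;0.001 0.127 0 0 0.06")

```text
t: 4.65
eef_pos: [0.5563, -0.2451, 0.1442]
tcp_rot: [-1.57, -0.077, 0.074]
contact_force: [0.3, 0.9, 0.4]
finger_gap: 0.0602
```

```bash
python3 go.py 0.555 -0.247 0.142 0.094;python3 - <<'E'
from h import *
snap("top","t2",(250,110,400,230),5);snap("scene","s2",(120,70,270,190),5)
E
```

```text
t 4.65 pos [ 0.5563 -0.2451  0.1442] yaw 0.0958 gap 0.0602 F [0.3 0.9 0.4] j7 0.66
shift [-0.0015  0.0022 -0.0017] roll 0.0018 dist 0.003
```

View pics/s2.png

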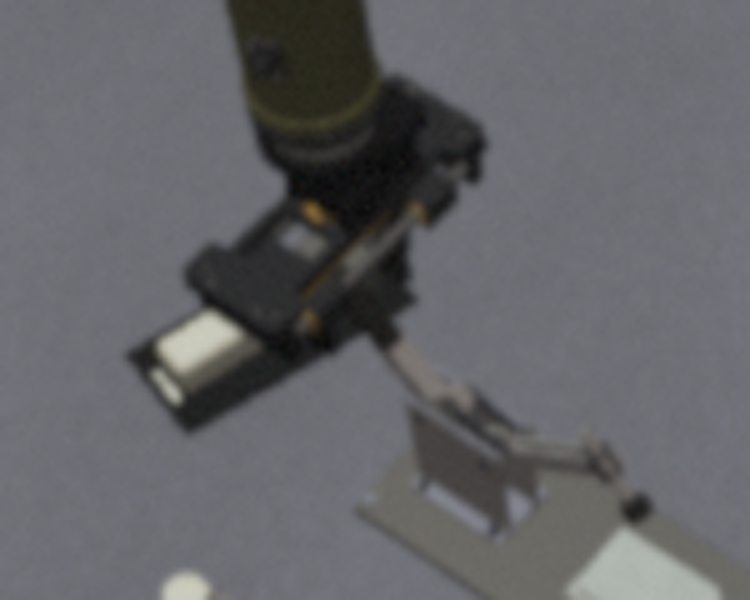

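View pics/t2.png

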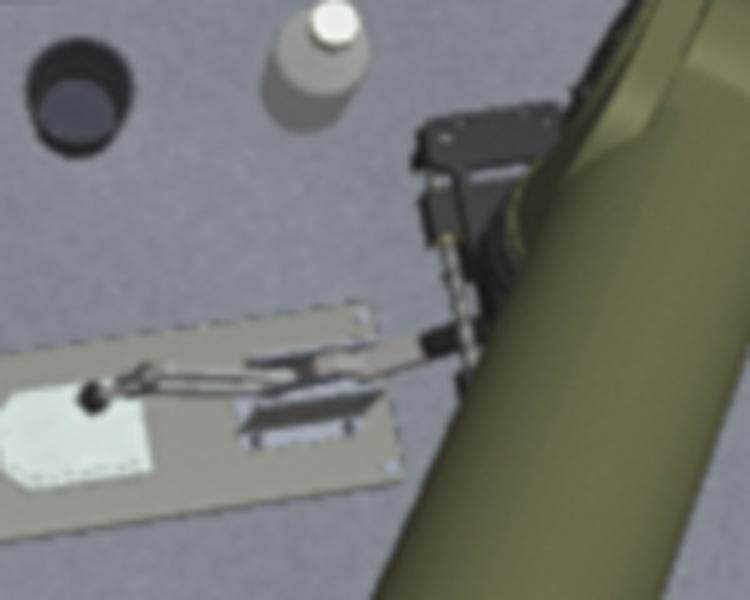

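The gripper straddles the handle's grip. Closing.

servo_tool(moves="0 0 0 0 0.03;0 0 0 0 0.02;0 0 0 0 0.015;0 0 0 0 0.01;0 0 0 0 0.01;0 0 0 0 0.01;0 0 0 0 0.01", grip_force=15)

```text
t: 5.33
eef_pos: [0.5554, -0.246, 0.1426]
tcp_rot: [-1.57, -0.074, 0.073]
contact_force: [7.2, 0.0, -2.1]
finger_gap: 0.0212
```

```bash
python3 go.py 0.555 -0.247 0.142 0.094
```

```text
t 5.33 pos [ 0.5554 -0.246   0.1426] yaw 0.0939 gap 0.0212 F [ 7.2  0.  -2.1] j7 0.66
shift [-0.0005  0.0006 -0.0009] roll -0.0001 dist 0.001
```

servo_tool(moves="0.001 0.0037 -0.0038 0 0.01;0.002 0.0074 -0.0076 0 0.01;0.002 0.0113 -0.0109 0 0.01;0.002 0.0153 -0.0141 0 0.01;0.002 0.0196 -0.0169 0 0.01;0.002 0.0239 -0.0195 0 0.01;0.002 0.0285 -0.0218 0 0.01;0.002 0.0331 -0.0238 0 0.01;0.002 0.0375 -0.0254 0 0.01;0.002 0.0420 -0.0268 0 0.01;0.002 0.0461 -0.0279 0 0.01;0.002 0.0461 -0.0279 0 0.01")

```text
t: 6.33
eef_pos: [0.5596, -0.2737, 0.0975]
tcp_rot: [-1.569, -0.074, 0.074]
contact_force: [-5.8, 3.9, 9.2]
finger_gap: 0.0188
```

```bash
python3 go.py 0.555 -0.247 0.142 0.094;python3 - <<'E'
from h import *
snap("top","t3",(250,110,400,230),5);snap("scene","s3",(120,70,270,190),5)
E
```

```text
t 6.33 pos [ 0.5596 -0.2737  0.0975] yaw 0.0939 gap 0.0188 F [-5.8  3.9  9.2] j7 0.74
shift [-0.0021 -0.0445  0.0271] roll -0.0001 dist 0.052
```

View pics/s3.png

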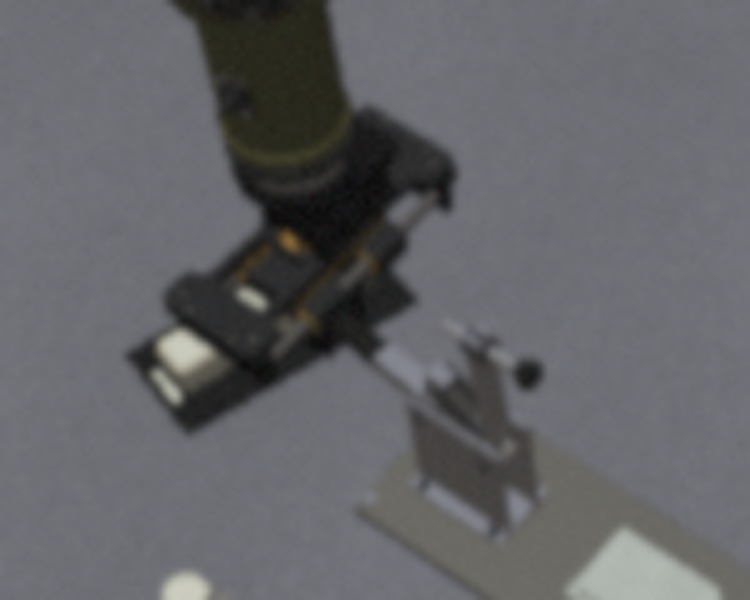

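View pics/t3.png

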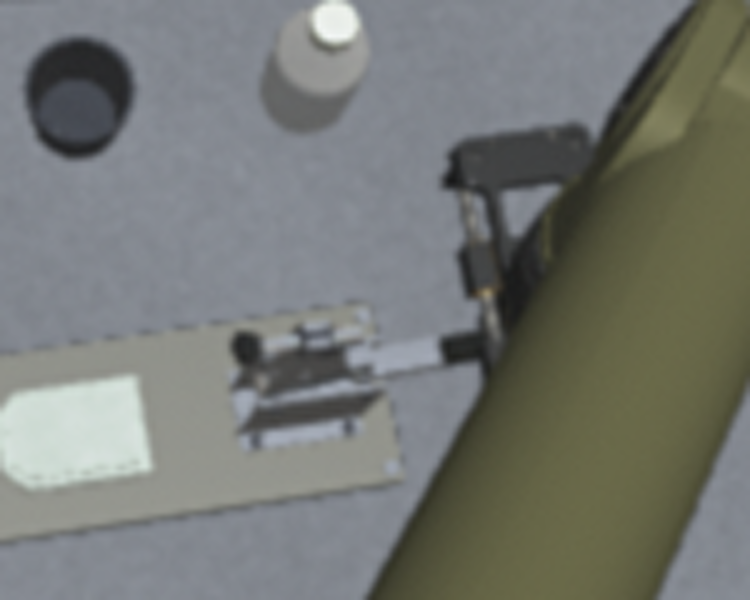

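Handle is laid back (t3: foot swung up to (245,350), nest clear at (75,430)). Grip height 0.1165 fits -0.675. I'll release and rise.

servo_tool(moves="0 0 0 0 0.06;0 0 0 0 0.06;0 0 0 0 0.06;0 0 0 0 0.06;0 -0.04 0 0 0.06;0 -0.08 0 0 0.06;0 -0.12 0 0 0.06;0 -0.16 0 0 0.06;0 -0.18 0 0 0.08;0 -0.18 0 0 0.08;0 -0.18 0 0 0.08")

```text
t: 7.35
eef_pos: [0.5605, -0.2744, 0.2777]
tcp_rot: [-1.571, -0.076, 0.071]
contact_force: [1.1, 0.4, -0.7]
finger_gap: 0.0728
```

```bash
python3 go.py 0.5 0.1 0.28 1.29;python3 - <<'E'
from fit import *
ims={c:arm.snapshot(c) for c in("scene","top")}
def na(im,win):
    a=im[win[1]:win[3],win[0]:win[2]].astype(float).min(2);lo,hi=np.percentile(a,50),np.percentile(a,95)
    m=np.clip((a-lo-8)/(hi-lo-8),0,1)
    n,l,st,_=cv2.connectedComponentsWithStats((m>.25).astype(np.uint8));k=1+np.argmax(st[1:,4]);print(lo,hi,st[k])
    return m*(l==k)
for sel in(("scene",),("top",)):
    r,e=fit(slabpts(.008,.002),(.534,-.02,1.665),{c:ims[c] for c in sel},na,pad=0);print("nest",sel,np.round(r,4),e)
E
```

```text
t 7.35 pos [ 0.5605 -0.2744  0.2777] yaw 0.0938 gap 0.0728 F [ 1.1  0.4 -0.7] j7 0.66
shift [-0.0251 -0.003   0.3784] roll -1.1962 dist 0.379
102.0 172.25 [  7   6  32  26 487]
nest ('scene',) [ 0.5337 -0.0248  1.6848] 0.01401643243270809
146.0 215.0 [  4   6  32  23 573]
nest ('top',) [ 0.5357 -0.019   1.6587] 0.011768108994126357
```

servo_tool(moves="-0.025 0 0.3784 -1.196 0.087;-0.025 0 0.3784 -1.196 0.087;-0.025 0 0.3784 -1.196 0.087;-0.025 0 0.3784 -1.196 0.087;-0.025 0 0.3784 -1.196 0.087;-0.025 0 0.3784 -1.196 0.087;-0.025 0 0.3784 -1.196 0.087;-0.025 0 0.3784 -1.196 0.087;-0.025 0 0.3784 -1.196 0.087;-0.025 0 0.3784 -1.196 0.087;-0.025 0 0.3784 -1.196 0.087")

```text
t: 8.37
eef_pos: [0.4976, 0.1046, 0.2742]
tcp_rot: [-1.324, -1.004, 1.01]
contact_force: [-1.1, -0.7, -0.5]
finger_gap: 0.0869
```

```bash
python3 go.py 0.4464 0.2454 0.12 1.29;python3 - <<'E'
from fit import *
ims={c:arm.snapshot(c) for c in("scene","top")}
for p in((.508,.415,1.11),(.446,.246,-3.42)):
  for sel in(("scene",),("top",)):
    r,e=fit(slabpts(),p,{c:ims[c] for c in sel},orange_alpha);print(sel,np.round(r,4),e)
E
```

```text
t 8.37 pos [0.4976 0.1046 0.2742] yaw 1.2994 gap 0.0869 F [-1.1 -0.7 -0.5] j7 1.04
shift [0.1222 0.1543 0.0866] roll 0.0094 dist 0.215
('scene',) [0.5087 0.4113 1.1031] 0.0015152646932834087
('top',) [0.5085 0.4165 1.1055] 0.002190447343120771
('scene',) [ 0.4465  0.2431 -3.4196] 0.0007940395205179058
('top',) [ 0.446  0.248 -3.422] 0.023671587599633236
```

servo_tool(moves="0.1222 0.04 0.0866 0.009 0.087;0.1222 0.08 0.0866 0.009 0.087;0.1222 0.12 0.0866 0.009 0.087;0.1222 0.15 0.0866 0.009 0.087;0.1222 0.15 0.0866 0.009 0.087;0.1222 0.15 0.0866 0.009 0.087;0.1222 0.15 0.0866 0.009 0.087;0.1222 0.15 0.0866 0.009 0.087;0.1222 0.15 0.0866 0.009 0.087")

```text
t: 9.22
eef_pos: [0.452, 0.2405, 0.1278]
tcp_rot: [-1.335, -0.992, 0.988]
contact_force: [0.2, -0.1, 1.2]
finger_gap: 0.0871
```

```bash
python3 go.py 0.4464 0.2454 0.003 1.29
```

```text
t 9.22 pos [0.452  0.2405 0.1278] yaw 1.2768 gap 0.0871 F [ 0.2 -0.1  1.2] j7 0.76
shift [0.0029 0.1248 0.007 ] roll -0.0132 dist 0.125
```

servo_tool(moves="0.003 0.03 0.007 -0.013 0.087;0.003 0.06 0.007 -0.013 0.087;0.003 0.09 0.007 -0.013 0.087;0.003 0.1 0.007 -0.013 0.087;0.003 0.1 0.007 -0.013 0.087;0.003 0.1 0.007 -0.013 0.087;0.003 0.1 0.007 -0.013 0.087")

```text
t: 9.8
eef_pos: [0.4463, 0.2476, 0.0289]
tcp_rot: [-1.328, -1.006, 0.999]
contact_force: [0.3, 0.5, 0.6]
finger_gap: 0.0871
```

```bash
python3 go.py 0.4464 0.2454 0.003 1.29
python3 - <<'E'
from h import *
snap("scene","s4",(270,160,400,260),6);snap("top","t4",(120,180,250,280),6)
E
python3 go.py 0.4464 0.2454 0.003 1.29
```

```text
t 9.8 pos [0.4463 0.2476 0.0289] yaw 1.2928 gap 0.0871 F [0.3 0.5 0.6] j7 0.79
shift [-0.0022  0.0259 -0.0006] roll 0.0028 dist 0.026
t 9.9 pos [0.4459 0.2478 0.0286] yaw 1.2935 gap 0.0869 F [-0.3 -0.5  0.6] j7 0.79
shift [-0.0023  0.0256 -0.0011] roll 0.0035 dist 0.026
```

View pics/s4.png

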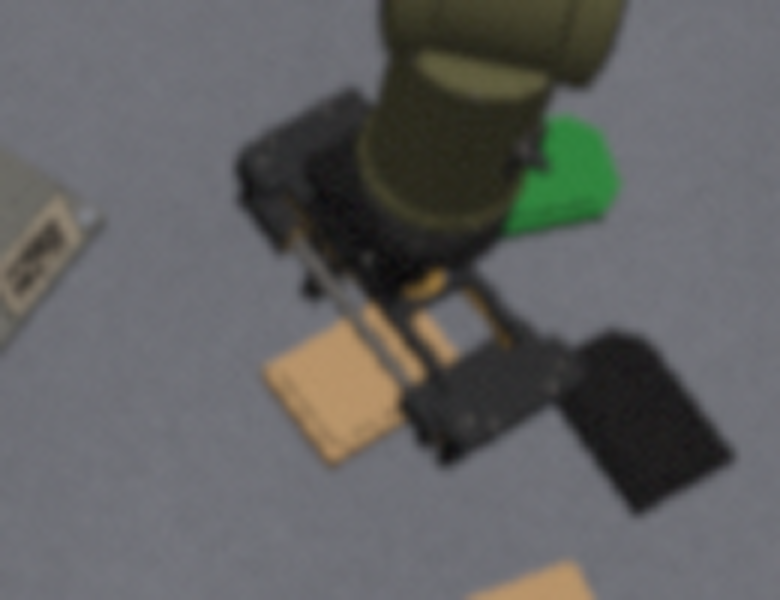

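View pics/t4.png

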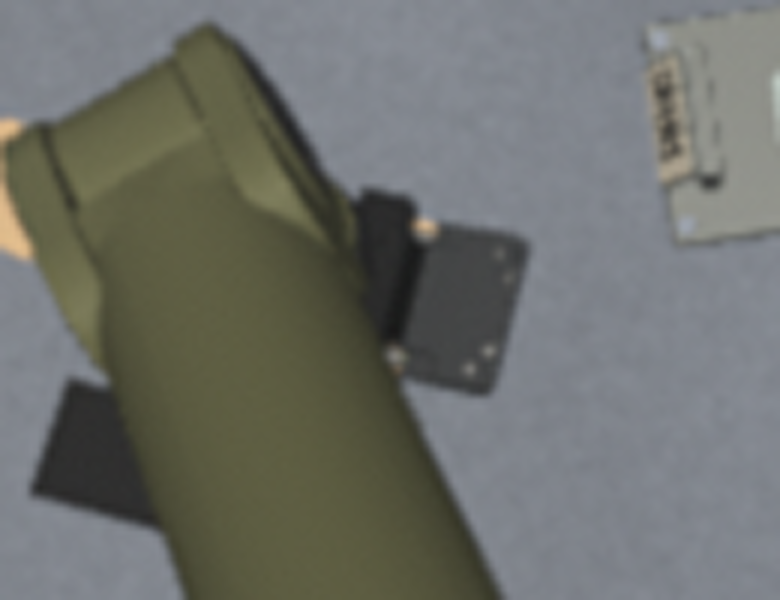

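The gripper straddles slab B. Lowering and gripping.

servo_tool(moves="-0.0022 0.01 -0.001 0.003 0.087;-0.0022 0.02 -0.001 0.003 0.087;-0.0022 0.0245 -0.001 0.003 0.087;-0.0022 0.0245 -0.001 0.003 0.087;-0.0022 0.0245 -0.001 0.003 0.055;-0.0022 0.0245 -0.001 0.003 0.055;-0.0022 0.0245 -0.001 0.003 0.055;-0.0022 0.0245 -0.001 0.003 0.055;-0.0022 0.0245 -0.001 0.003 0.055", grip_force=20)

```text
t: 10.65
eef_pos: [0.4446, 0.2448, 0.002]
tcp_rot: [-1.329, -1.001, 1.0]
contact_force: [-0.2, -0.7, -0.5]
finger_gap: 0.0618
```

```bash
python3 go.py 0.4464 0.2454 0.1 1.29
```

```text
t 10.65 pos [0.4446 0.2448 0.002 ] yaw 1.2911 gap 0.0618 F [-0.2 -0.7 -0.5] j7 0.8
shift [ 0.0011 -0.098  -0.0016] roll 0.0011 dist 0.098
```

servo_tool(moves="0 -0.03 0 0 0.055;0 -0.06 0 0 0.055;0 -0.1 0 0 0.055;0 -0.13 0 0 0.055;0 -0.13 0 0 0.055;0 -0.13 0 0 0.055")

```text
t: 11.15
eef_pos: [0.4457, 0.2455, 0.134]
tcp_rot: [-1.328, -1.004, 0.997]
contact_force: [0.1, 0.1, -2.5]
finger_gap: 0.0616
```

```bash
python3 go.py 0.5345 -0.0203 0.132 0.095
```

```text
t 11.15 pos [0.4457 0.2455 0.134 ] yaw 1.2911 gap 0.0616 F [ 0.1  0.1 -2.5] j7 0.76
shift [-0.2309  0.0015 -0.1587] roll 1.1961 dist 0.28
```

servo_tool(moves="-0.03 0 -0.02 0.1 0.055;-0.06 0 -0.04 0.2 0.055;-0.09 0 -0.06 0.3 0.055;-0.12 0 -0.08 0.42 0.055;-0.15 0 -0.1 0.54 0.055;-0.18 0 -0.12 0.66 0.055;-0.2 0 -0.14 0.78 0.055;-0.22 0 -0.15 0.9 0.055;-0.2309 0 -0.1587 1.02 0.055;-0.2309 0 -0.1587 1.12 0.055;-0.2309 0 -0.1587 1.196 0.055;-0.2309 0 -0.1587 1.196 0.055")

```text
t: 12.15
eef_pos: [0.5319, -0.0216, 0.13]
tcp_rot: [-1.57, -0.07, 0.075]
contact_force: [0.3, 0.6, -1.8]
finger_gap: 0.0615
```

servo_tool(moves="0 0 0 0 0.055;0 0 0 0 0.055;0 0 0 0 0.055")

```text
t: 12.4
eef_pos: [0.5329, -0.0208, 0.1314]
tcp_rot: [-1.57, -0.075, 0.077]
contact_force: [-0.2, -1.1, -0.2]
finger_gap: 0.061
```

```bash
python3 go.py 0.5345 -0.0203 0.06 0.095;python3 - <<'E'
from h import *
snap("scene","s5",(180,110,310,210),6);snap("top","t5",(200,130,330,230),6)
E
```

```text
t 12.4 pos [ 0.5329 -0.0208  0.1314] yaw 0.0969 gap 0.061 F [-0.2 -1.1 -0.2] j7 0.17
shift [0.0017 0.0714 0.0003] roll 0.0019 dist 0.071
```

View pics/s5.png

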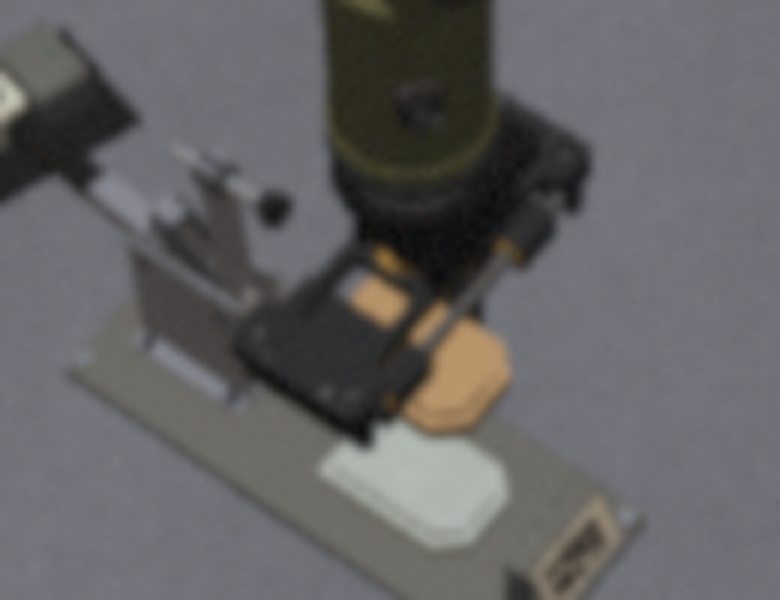

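View pics/t5.png

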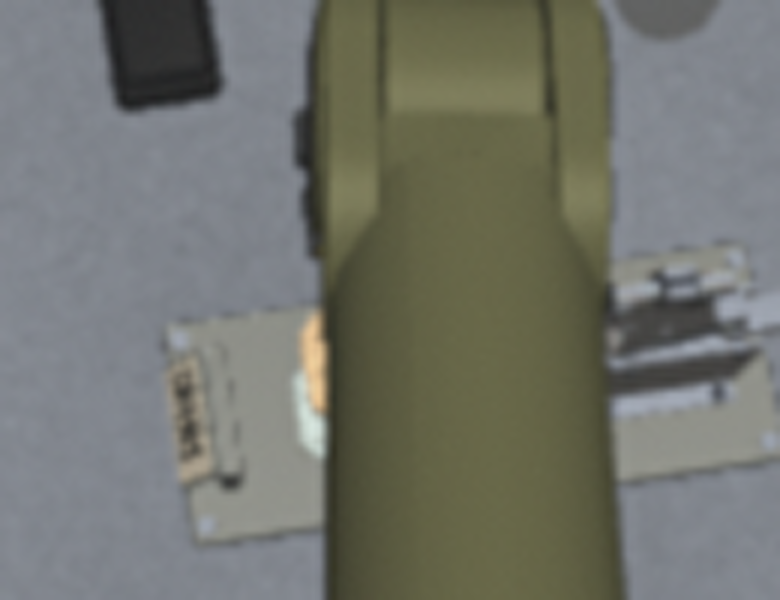

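servo_tool(moves="0.0016 0.03 0.0003 0.002 0.055;0.0016 0.06 0.0003 0.002 0.055;0.0016 0.09 0.0003 0.002 0.055;0.0016 0.09 0.0003 0.002 0.055;0.0016 0.09 0.0003 0.002 0.055;0.0016 0.09 0.0003 0.002 0.055")

```text
t: 13.0
eef_pos: [0.536, -0.0207, 0.0435]
tcp_rot: [-1.57, -0.075, 0.072]
contact_force: [0.1, 0.7, -0.6]
finger_gap: 0.0619
```

```bash
python3 go.py 0.5345 -0.0203 0.022 0.095;python3 - <<'E'
from h import *
snap("scene","s6",(180,110,310,210),6)
E
```

```text
t 13.0 pos [ 0.536  -0.0207  0.0435] yaw 0.0931 gap 0.0619 F [ 0.1  0.7 -0.6] j7 0.23
shift [-0.0015  0.0215  0.0006] roll -0.0019 dist 0.022
```

View pics/s6.png

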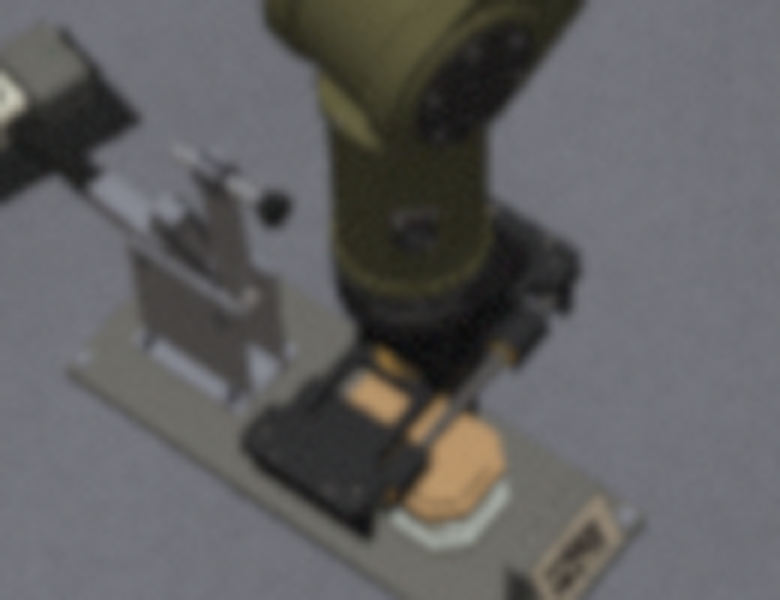

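servo_tool(moves="-0.0012 0.008 0.0003 -0.001 0.055;-0.0012 0.014 0.0003 -0.001 0.055;-0.0012 0.018 0.0003 -0.001 0.055;-0.0012 0.021 0.0003 -0.001 0.055;-0.0012 0.021 0.0003 -0.001 0.055;-0.0012 0.021 0.0003 -0.001 0.055")

```text
t: 13.55
eef_pos: [0.5335, -0.0203, 0.0217]
tcp_rot: [-1.569, -0.073, 0.074]
contact_force: [-2.3, 0.2, 6.6]
finger_gap: 0.062
```

```bash
python3 go.py 0.5345 -0.0203 0.022 0.095;python3 - <<'E'
from h import *
snap("scene","s7",(180,110,310,210),6)
E
```

```text
t 13.55 pos [ 0.5335 -0.0203  0.0217] yaw 0.0941 gap 0.062 F [-2.3  0.2  6.6] j7 0.24
shift [ 0.001  -0.0003 -0.0001] roll -0.0009 dist 0.001
```

View pics/s7.png

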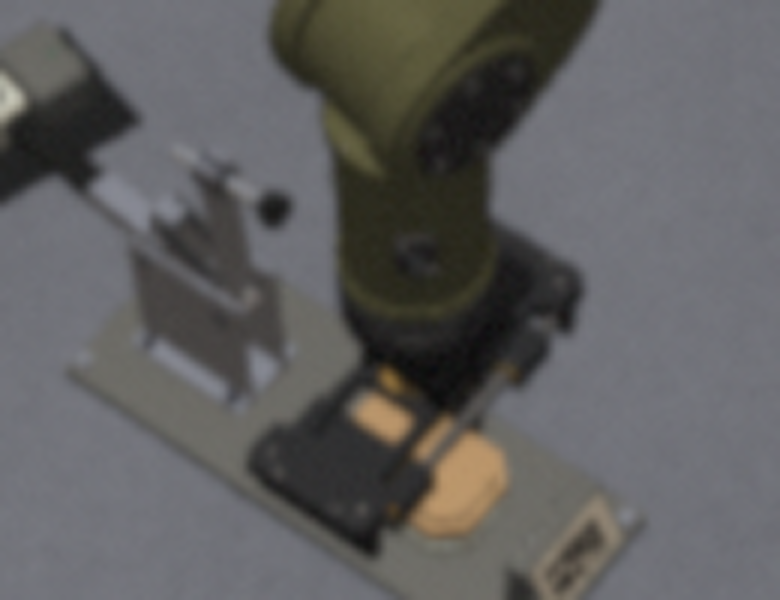

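Seated: TCP at 0.0217 with 6.6 N contact. Releasing and rising.

servo_tool(moves="0 0 0 0 0.075;0 0 0 0 0.075;0 0 0 0 0.075;0 -0.03 0 0 0.08;0 -0.07 0 0 0.087;0 -0.11 0 0 0.087;0 -0.15 0 0 0.087;0 -0.19 0 0 0.087;0 -0.19 0 0 0.087")

```text
t: 14.35
eef_pos: [0.5384, -0.0207, 0.2194]
tcp_rot: [-1.568, -0.085, 0.062]
contact_force: [1.0, -1.1, -0.7]
finger_gap: 0.087
```

```bash
python3 go.py 0.5 0.25 0.2 -0.465;python3 - <<'E'
from fit import *
ims={"scene":snap("scene","s8",(180,110,310,210),6)}
for p,z in(((.508,.415,1.105),0),((.534,-.0245,1.67),.02)):
    r,e=fit(slabpts(z),p,ims,orange_alpha);print(np.round(r,4),e)
r,e=fit(slabpts(.032),(.534,-.0245,1.67),ims,orange_alpha);print(np.round(r,4),e)
E
```

```text
t 14.35 pos [ 0.5384 -0.0207  0.2194] yaw 0.0936 gap 0.087 F [ 1.  -1.1 -0.7] j7 0.13
shift [-0.0131  0.0195  0.2731] roll 0.5586 dist 0.274
[0.5088 0.4116 1.0996] 0.0015338237674390313
[ 0.5332 -0.0259  1.6729] 0.013956480447039545
[ 0.5382 -0.0211  1.6688] 0.014050139041794838
```

View pics/s8.png

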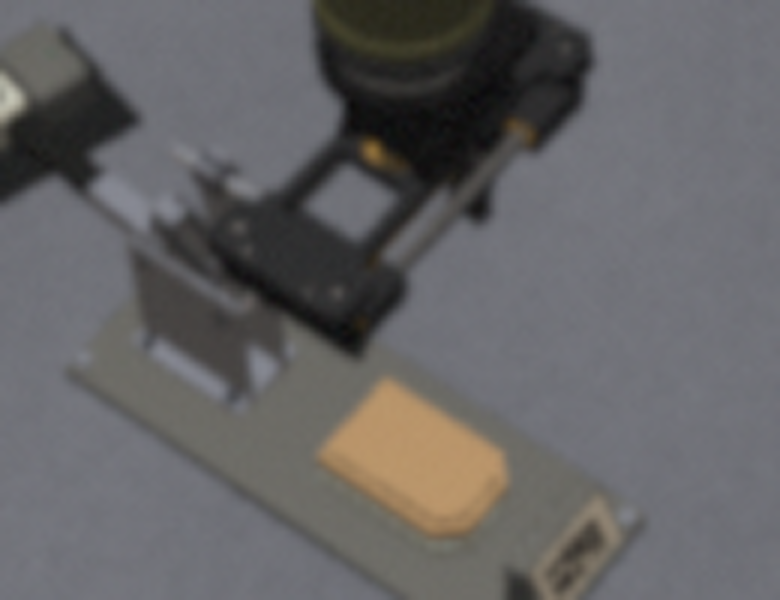

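Slab B seated flat on the nest (s8: chamfers towards the label, no nest showing). Next, slab A.

servo_tool(moves="-0.013 0 0.2731 0.1 0.087;-0.013 0 0.2731 0.2 0.087;-0.013 0 0.2731 0.3 0.087;-0.013 0 0.2731 0.4 0.087;-0.013 0 0.2731 0.5 0.087;-0.013 0 0.2731 0.56 0.087;-0.013 0 0.2731 0.56 0.087;-0.013 0 0.2731 0.56 0.087;-0.013 0 0.2731 0.56 0.087;-0.013 0 0.2731 0.56 0.087")

```text
t: 15.23
eef_pos: [0.495, 0.2489, 0.2099]
tcp_rot: [-1.542, 0.367, -0.366]
contact_force: [0.7, 0.1, 0.2]
finger_gap: 0.087
```

```bash
python3 go.py 0.5087 0.414 0.1 -0.468;python3 - <<'E'
from fit import *
ims={c:arm.snapshot(c) for c in("scene","top")}
for sel in(("scene",),("top",)):
    r,e=fit(slabpts(),(.508,.415,1.11),{c:ims[c] for c in sel},orange_alpha);print(sel,np.round(r,4),e)
E
```

```text
t 15.23 pos [0.495  0.2489 0.2099] yaw -0.4668 gap 0.087 F [0.7 0.1 0.2] j7 -0.94
shift [-0.0621  0.1095  0.1539] roll 0.0012 dist 0.199
('scene',) [0.5087 0.4114 1.0976] 0.0014929623927347094
('top',) [0.5239 0.3876 1.3475] 0.46633607830350143
```

servo_tool(moves="-0.0621 0.02 0.1539 0.001 0.087;-0.0621 0.04 0.1539 0.001 0.087;-0.0621 0.07 0.1539 0.001 0.087;-0.0621 0.1095 0.1539 0.001 0.087;-0.0621 0.1095 0.1539 0.001 0.087;-0.0621 0.1095 0.1539 0.001 0.087;-0.0621 0.1095 0.1539 0.001 0.087;-0.0621 0.15 0.1539 0.001 0.087;-0.0621 0.18 0.1539 0.001 0.087;-0.0621 0.18 0.1539 0.001 0.087;-0.0621 0.18 0.1539 0.001 0.087")

```text
t: 16.25
eef_pos: [0.5097, 0.4132, 0.0318]
tcp_rot: [-1.541, 0.368, -0.369]
contact_force: [-0.1, 0.2, 1.2]
finger_gap: 0.0867
```

```bash
python3 go.py 0.5087 0.414 0.004 -0.468;python3 - <<'E'
from h import *
snap("scene","s9",(290,190,420,290),6)
E
```

```text
t 16.25 pos [0.5097 0.4132 0.0318] yaw -0.4698 gap 0.0867 F [-0.1  0.2  1.2] j7 -1.08
shift [-0.0012  0.0278  0.0003] roll -0.0018 dist 0.028
```

View pics/s9.png

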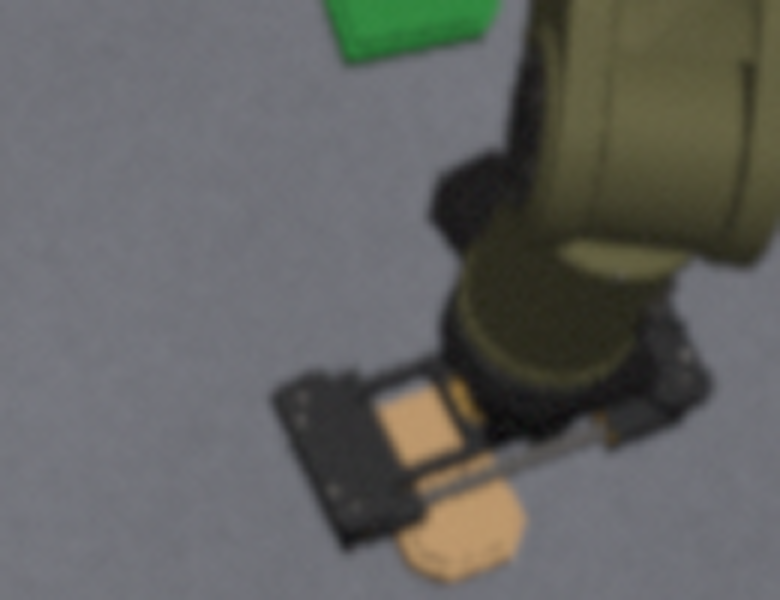

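servo_tool(moves="-0.001 0.01 0 -0.002 0.087;-0.001 0.02 0 -0.002 0.087;-0.001 0.028 0 -0.002 0.087;-0.001 0.028 0 -0.002 0.087;-0.001 0.028 0 -0.002 0.055;-0.001 0.028 0 -0.002 0.055;-0.001 0.028 0 -0.002 0.055;-0.001 0.028 0 -0.002 0.055;-0.001 0.028 0 -0.002 0.055")

```text
t: 17.05
eef_pos: [0.5082, 0.4162, 0.0034]
tcp_rot: [-1.539, 0.364, -0.365]
contact_force: [0.4, -0.3, 0.7]
finger_gap: 0.0616
```

```bash
python3 go.py 0.5087 0.414 0.13 -0.468
```

```text
t 17.05 pos [0.5082 0.4162 0.0034] yaw -0.465 gap 0.0616 F [ 0.4 -0.3  0.7] j7 -1.07
shift [ 0.0015 -0.1266 -0.0017] roll 0.003 dist 0.127
```

servo_tool(moves="0 -0.03 0 0 0.055;0 -0.06 0 0 0.055;0 -0.1 0 0 0.055;0 -0.135 0 0 0.055;0 -0.135 -0.02 0 0.055;0 -0.135 -0.05 0 0.055;0 -0.135 -0.05 0 0.055")

```text
t: 17.63
eef_pos: [0.4841, 0.3656, 0.138]
tcp_rot: [-1.544, 0.369, -0.366]
contact_force: [0.6, -1.1, -1.7]
finger_gap: 0.0619
```

```bash
python3 go.py 0.5343 -0.0203 0.138 0.095
```

```text
t 17.63 pos [0.4841 0.3656 0.138 ] yaw -0.4688 gap 0.0619 F [ 0.6 -1.1 -1.7] j7 -1.09
shift [ 0.2191  0.0013 -0.3216] roll -0.5638 dist 0.389
```

servo_tool(moves="0.018 0 -0.027 -0.05 0.055;0.036 0 -0.054 -0.1 0.055;0.054 0 -0.08 -0.15 0.055;0.073 0 -0.107 -0.2 0.055;0.091 0 -0.134 -0.25 0.055;0.11 0 -0.161 -0.3 0.055;0.128 0 -0.188 -0.35 0.055;0.146 0 -0.214 -0.4 0.055;0.164 0 -0.241 -0.45 0.055;0.183 0 -0.268 -0.5 0.055;0.201 0 -0.295 -0.54 0.055;0.2191 0 -0.3216 -0.563 0.055")

```text
t: 18.63
eef_pos: [0.5368, -0.016, 0.1381]
tcp_rot: [-1.569, -0.078, 0.078]
contact_force: [1.1, 0.2, -0.9]
finger_gap: 0.0616
```

servo_tool(moves="0 0 0 0 0.055;0 0 0 0 0.055;0 0 0 0 0.055;0 0 0 0 0.055")

```text
t: 18.97
eef_pos: [0.5369, -0.0128, 0.1378]
tcp_rot: [-1.569, -0.078, 0.079]
contact_force: [-0.0, 0.9, -0.9]
finger_gap: 0.0611
```

```bash
python3 go.py 0.5343 -0.0203 0.055 0.095
```

```text
t 18.97 pos [ 0.5369 -0.0128  0.1378] yaw 0.0998 gap 0.0611 F [-0.   0.9 -0.9] j7 0.15
shift [-0.0033  0.0828 -0.0072] roll 0.0048 dist 0.083
```

servo_tool(moves="-0.0033 0.02 -0.0072 0.005 0.055;-0.0033 0.05 -0.0072 0.005 0.055;-0.0033 0.08 -0.0072 0.005 0.055;-0.0033 0.0828 -0.0072 0.005 0.055;-0.0033 0.0828 -0.0072 0.005 0.055;-0.0033 0.0828 -0.0072 0.005 0.055;-0.0033 0.0828 -0.0072 0.005 0.055")

```text
t: 19.55
eef_pos: [0.5362, -0.0212, 0.0572]
tcp_rot: [-1.569, -0.076, 0.071]
contact_force: [1.1, 0.1, -0.4]
finger_gap: 0.0618
```

```bash
python3 go.py 0.5343 -0.0203 0.0345 0.095;python3 - <<'E'
from h import *
snap("scene","s10",(180,110,310,210),6)
E
python3 go.py 0.5343 -0.0203 0.0345 0.095
```

```text
t 19.55 pos [ 0.5362 -0.0212  0.0572] yaw 0.0939 gap 0.0618 F [ 1.1  0.1 -0.4] j7 0.2
shift [-0.0018  0.0227  0.0011] roll -0.0011 dist 0.023
t 19.6 pos [ 0.5361 -0.0213  0.0572] yaw 0.0937 gap 0.0616 F [ 0.1  0.1 -1. ] j7 0.2
shift [-0.0018  0.0227  0.0012] roll -0.0013 dist 0.023
```

View pics/s10.png

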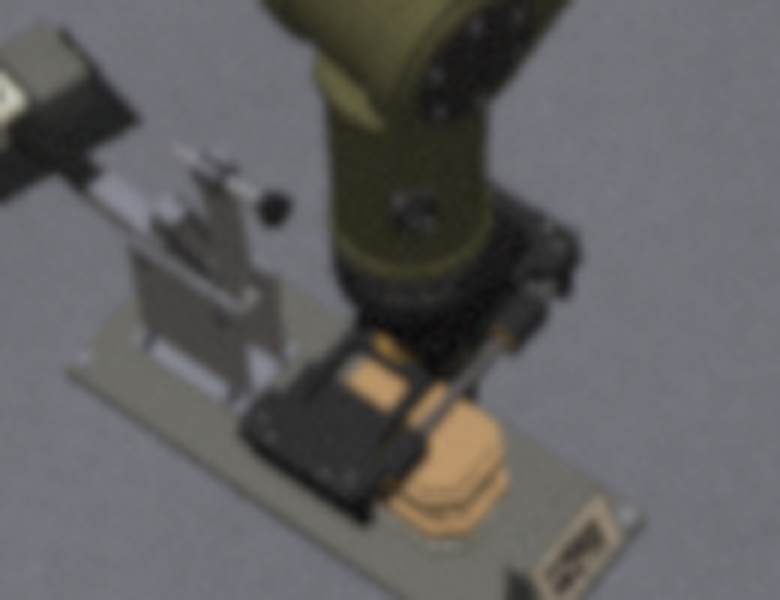

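servo_tool(moves="-0.0024 0.008 0.001 -0.001 0.055;-0.0024 0.014 0.001 -0.001 0.055;-0.0024 0.018 0.001 -0.001 0.055;-0.0024 0.0215 0.001 -0.001 0.055;-0.0024 0.0225 0.001 -0.001 0.055;-0.0024 0.0225 0.001 -0.001 0.055;-0.0024 0.0225 0.001 -0.001 0.055")

```text
t: 20.18
eef_pos: [0.5316, -0.0209, 0.0345]
tcp_rot: [-1.568, -0.072, 0.075]
contact_force: [-7.5, 0.6, 16.2]
finger_gap: 0.0615
```

```bash
python3 go.py 0.5343 -0.0203 0.0345 0.095;python3 - <<'E'
from h import *
snap("scene","s11",(180,110,310,210),6)
E
```

```text
t 20.18 pos [ 0.5316 -0.0209  0.0345] yaw 0.094 gap 0.0615 F [-7.5  0.6 16.2] j7 0.22
shift [ 0.0028 -0.      0.0004] roll -0.001 dist 0.003
```

View pics/s11.png

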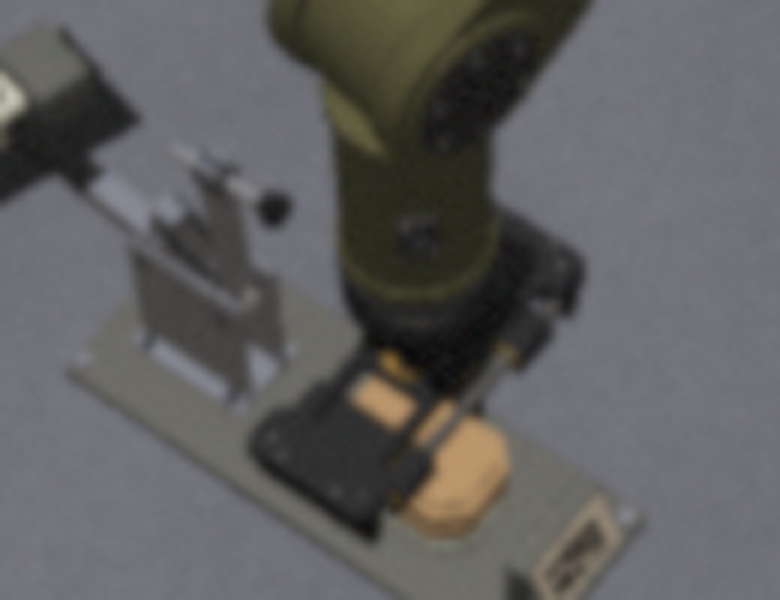

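servo_tool(moves="0.001 -0.001 0 0 0.055;0.001 -0.001 0 0 0.075;0.001 -0.001 0 0 0.075;0.001 -0.001 0 0 0.078;0 -0.03 0 0 0.08;0 -0.07 0 0 0.087;0 -0.11 0 0 0.087;0 -0.15 0 0 0.087;0 -0.19 0 0 0.087;0 -0.21 0 0 0.087;0 -0.21 0 0 0.087")

```text
t: 21.15
eef_pos: [0.535, -0.0211, 0.2482]
tcp_rot: [-1.568, -0.081, 0.066]
contact_force: [1.3, -0.7, -0.1]
finger_gap: 0.087
```

```bash
python3 go.py 0.557 -0.274 0.26 0.095;python3 - <<'E'
from fit import *
ims={"scene":snap("scene","s12",(180,110,310,210),6)}
for z in(.02,.032):
    p=np.vstack([slabpts(.02),slabpts(z)])
    r,e=fit(p,(.534,-.0245,1.67),ims,orange_alpha);print(z,np.round(r,4),e)
E
```

```text
t 21.15 pos [ 0.535  -0.0211  0.2482] yaw 0.0939 gap 0.087 F [ 1.3 -0.7 -0.1] j7 0.11
shift [-0.0017 -0.012  -0.2538] roll -0.0011 dist 0.254
0.02 [ 0.5287 -0.0304  1.6741] 0.01567433349634592
0.032 [ 0.5318 -0.0273  1.6661] 0.015249453333973156
```

View pics/s12.png

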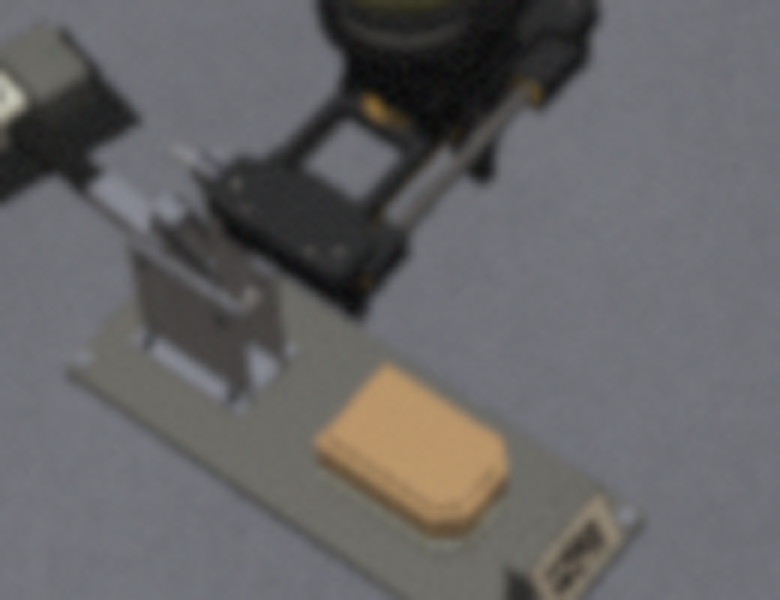

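Both slabs stacked with aligned edges and chamfers (s12 around (415,450)). Now the handle, passing high over the raised foot.

servo_tool(moves="-0.0017 -0.04 0 0 0.07;-0.0017 -0.06 -0.03 0 0.06;-0.0017 -0.06 -0.07 0 0.06;-0.0017 -0.06 -0.11 0 0.06;-0.0017 -0.06 -0.15 0 0.06;-0.0017 -0.06 -0.19 0 0.06;-0.0017 -0.06 -0.23 0 0.06;-0.0017 -0.06 -0.2535 0 0.06;-0.0017 -0.06 -0.2535 0 0.06;-0.0017 -0.06 -0.2535 0 0.06;-0.0017 -0.06 -0.2535 0 0.06")

```text
t: 22.12
eef_pos: [0.554, -0.2723, 0.3009]
tcp_rot: [-1.568, -0.073, 0.076]
contact_force: [0.3, 0.9, -0.7]
finger_gap: 0.0603
```

```bash
python3 go.py 0.5577 -0.2737 0.0975 0.095;python3 - <<'E'
from fit import *
ims={c:snap(c,"%s13"%c,w,6) for c,w in(("scene",(180,110,310,210)),("top",(215,140,345,230)))}
for c in ims:
  for z in(.032,.044):
    p=np.vstack([slabpts(.02),slabpts(z)])
    r,e=fit(p,(.534,-.0245,1.67),{c:ims[c]},orange_alpha);print(c,z,np.round(r,4),e)
E
python3 go.py 0.5577 -0.2737 0.0975 0.095
```

```text
t 22.12 pos [ 0.554  -0.2723  0.3009] yaw 0.0947 gap 0.0603 F [ 0.3  0.9 -0.7] j7 0.65
shift [ 0.004   0.2034 -0.0021] roll -0.0003 dist 0.203
scene 0.032 [ 0.5319 -0.0273  1.6646] 0.015356309375619815
scene 0.044 [ 0.5348 -0.0242  1.6699] 0.018922423844258976
top 0.032 [ 0.5336 -0.0215  1.6638] 0.01913794663097343
top 0.044 [ 0.5321 -0.021   1.6688] 0.018855328976816056
t 22.22 pos [ 0.5545 -0.2714  0.3018] yaw 0.0968 gap 0.0602 F [ 0.3  0.7 -0.7] j7 0.65
shift [ 0.0031  0.2043 -0.0029] roll 0.0018 dist 0.204
```

View pics/top13.png

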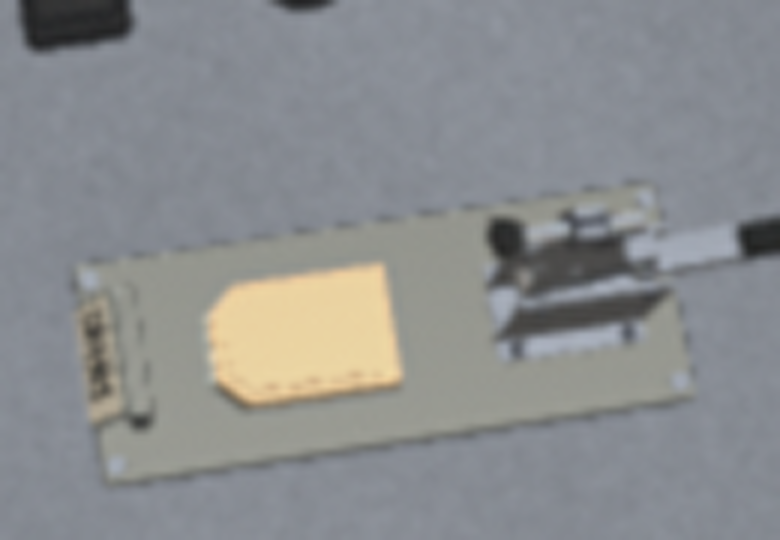

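View pics/scene13.png

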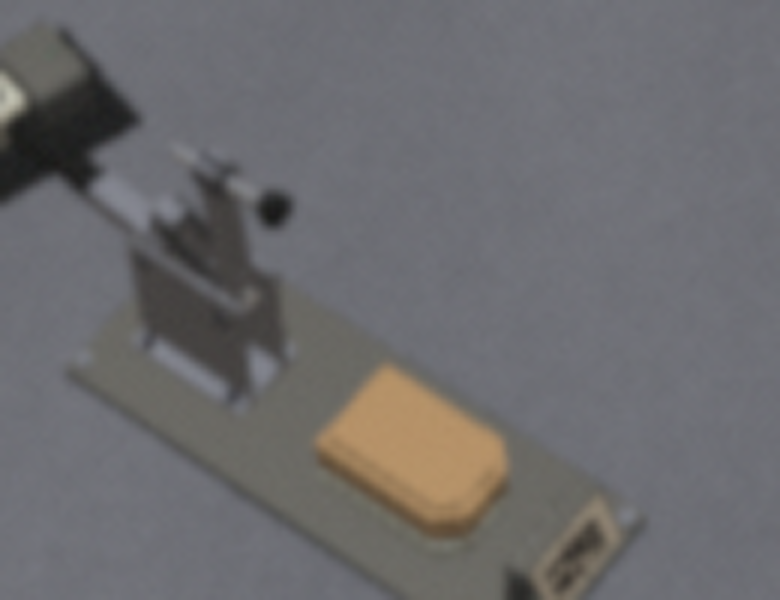

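servo_tool(moves="0.003 0.04 -0.002 0 0.06;0.003 0.08 -0.002 0 0.06;0.003 0.12 -0.002 0 0.06;0.003 0.16 -0.002 0 0.06;0.003 0.19 -0.002 0 0.06;0.003 0.203 -0.002 0 0.06;0.003 0.203 -0.002 0 0.06;0.003 0.203 -0.002 0 0.06")

```text
t: 22.88
eef_pos: [0.558, -0.2746, 0.1005]
tcp_rot: [-1.57, -0.075, 0.074]
contact_force: [0.3, -0.4, 0.1]
finger_gap: 0.0597
```

```bash
python3 go.py 0.5577 -0.2737 0.0975 0.095;python3 - <<'E'
from h import *
snap("scene","s14",(140,90,270,190),6)
E
python3 go.py 0.5577 -0.2737 0.0975 0.095
```

```text
t 22.88 pos [ 0.558  -0.2746  0.1005] yaw 0.0954 gap 0.0597 F [ 0.3 -0.4  0.1] j7 0.73
shift [-0.0002  0.003   0.0009] roll 0.0004 dist 0.003
t 22.93 pos [ 0.5588 -0.2754  0.1018] yaw 0.095 gap 0.0598 F [0.2 0.1 0.1] j7 0.73
shift [-0.0009  0.0043  0.0018] roll -0.0 dist 0.005
```

View pics/s14.png

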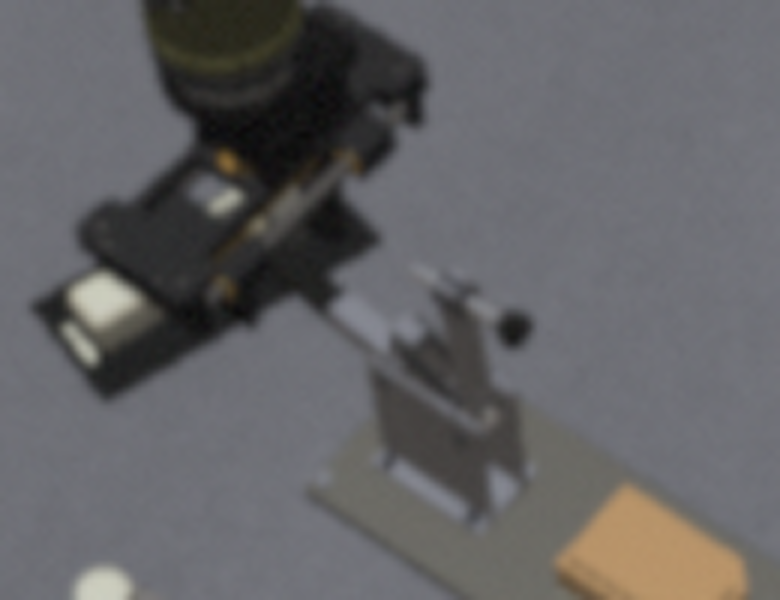

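servo_tool(moves="-0.0005 0.003 0.001 0 0.03;-0.0005 0.003 0.001 0 0.015;-0.0005 0.003 0.001 0 0.01;-0.0005 0.003 0.001 0 0.01;-0.0005 0.003 0.001 0 0.01;-0.0005 0.003 0.001 0 0.01", grip_force=40)

```text
t: 23.43
eef_pos: [0.5568, -0.2744, 0.097]
tcp_rot: [-1.57, -0.074, 0.073]
contact_force: [0.6, 0.4, -0.1]
finger_gap: 0.028
```

```bash
python3 go.py 0.5577 -0.2737 0.0975 0.095
```

```text
t 23.43 pos [ 0.5568 -0.2744  0.097 ] yaw 0.094 gap 0.028 F [ 0.6  0.4 -0.1] j7 0.73
shift [ 0.0009 -0.0005  0.0006] roll -0.001 dist 0.001
```

servo_tool(moves="0.0005 0 0 0 0.01;0.0005 0 0 0 0.01;0.0005 0 0 0 0.01;0.0005 -0.004 0.0011 0 0.01;0.0005 -0.0082 0.0023 0 0.01;0.0005 -0.0161 0.0053 0 0.01;0.0005 -0.0237 0.0092 0 0.01;0.0005 -0.0308 0.0138 0 0.01;0.0005 -0.0375 0.0191 0 0.01;0.0005 -0.0436 0.025 0 0.01;0.0005 -0.0491 0.0315 0 0.01;0.0005 -0.0491 0.0315 0 0.01")

```text
t: 24.43
eef_pos: [0.5564, -0.2417, 0.1467]
tcp_rot: [-1.57, -0.079, 0.073]
contact_force: [5.7, -0.0, -1.7]
finger_gap: 0.0181
```

```bash
python3 go.py 0.5568 -0.2425 0.146 0.095;python3 - <<'E'
from h import *
snap("scene","s15",(140,90,270,190),6)
E
python3 go.py 0.5568 -0.2425 0.146 0.095
```

```text
t 24.43 pos [ 0.5564 -0.2417  0.1467] yaw 0.0964 gap 0.0181 F [ 5.7 -0.  -1.7] j7 0.64
shift [ 0.0003  0.0007 -0.0008] roll 0.0014 dist 0.001
t 24.48 pos [ 0.5564 -0.2421  0.1464] yaw 0.0959 gap 0.0177 F [ 6.6 -0.1 -2.3] j7 0.64
shift [ 0.0004  0.0004 -0.0004] roll 0.0009 dist 0.001
```

View pics/s15.png

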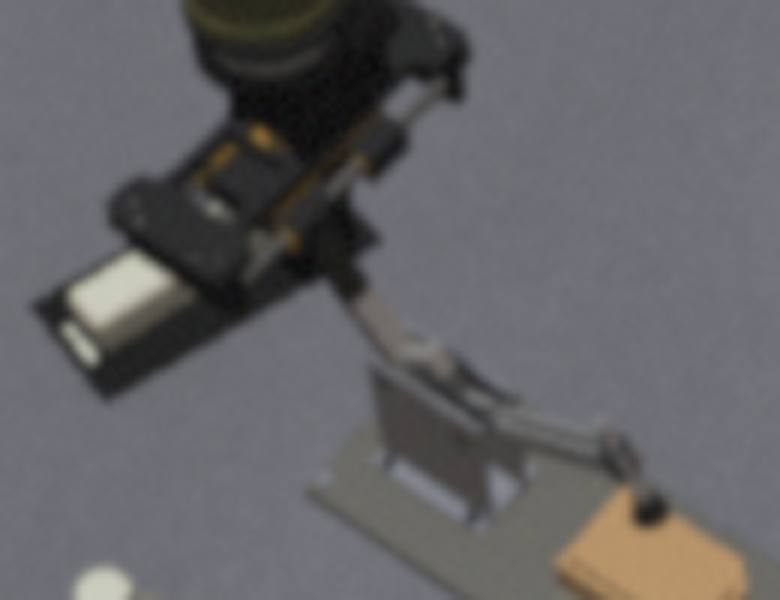

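servo_tool(moves="0.001 -0.0025 0.0035 0 0.01;0.001 -0.0048 0.007 0 0.01;0.001 -0.007 0.0107 0 0.01;0.001 -0.0088 0.0145 0 0.01;0.001 -0.0106 0.0184 0 0.01;0.001 -0.0121 0.0223 0 0.01;0.001 -0.0135 0.0263 0 0.01;0.001 -0.0146 0.0304 0 0.01;0.001 -0.0156 0.0345 0 0.01;0.001 -0.0163 0.0387 0 0.01;0.001 -0.0169 0.043 0 0.01;0.001 -0.0172 0.0472 0 0.01")

```text
t: 25.48
eef_pos: [0.5523, -0.2002, 0.1634]
tcp_rot: [-1.577, -0.076, 0.069]
contact_force: [6.5, -7.2, -3.6]
finger_gap: 0.0181
```

```bash
python3 go.py 0.5515 -0.1914 0.163 0.095
```

```text
t 25.48 pos [ 0.5523 -0.2002  0.1634] yaw 0.0921 gap 0.0181 F [ 6.5 -7.2 -3.6] j7 0.53
shift [0.     0.0003 0.0088] roll -0.0029 dist 0.009
```

servo_tool(moves="0.001 0 0.003 0 0.01;0.001 0 0.006 0 0.01;0.001 0 0.009 0 0.01;0.001 0 0.012 0 0.01;0.001 0 0.014 0 0.01;0.001 0 0.014 0 0.01;0.001 0 0.014 0 0.01")

```text
t: 26.07
eef_pos: [0.5512, -0.1875, 0.1641]
tcp_rot: [-1.577, -0.074, 0.069]
contact_force: [3.5, -8.2, 0.1]
finger_gap: 0.018
```

```bash
python3 go.py 0.5515 -0.1914 0.163 0.095;python3 - <<'E'
from h import *
snap("scene","s16",(140,90,270,190),6)
E
python3 go.py 0.5515 -0.1914 0.163 0.095
```

```text
t 26.07 pos [ 0.5512 -0.1875  0.1641] yaw 0.0908 gap 0.018 F [ 3.5 -8.2  0.1] j7 0.5
shift [-0.      0.0011 -0.004 ] roll -0.0042 dist 0.004
t 26.12 pos [ 0.5512 -0.1875  0.1641] yaw 0.0908 gap 0.0182 F [ 4.8 -8.5 -0.9] j7 0.5
shift [-0.      0.0011 -0.0039] roll -0.0042 dist 0.004
```

View pics/s16.png

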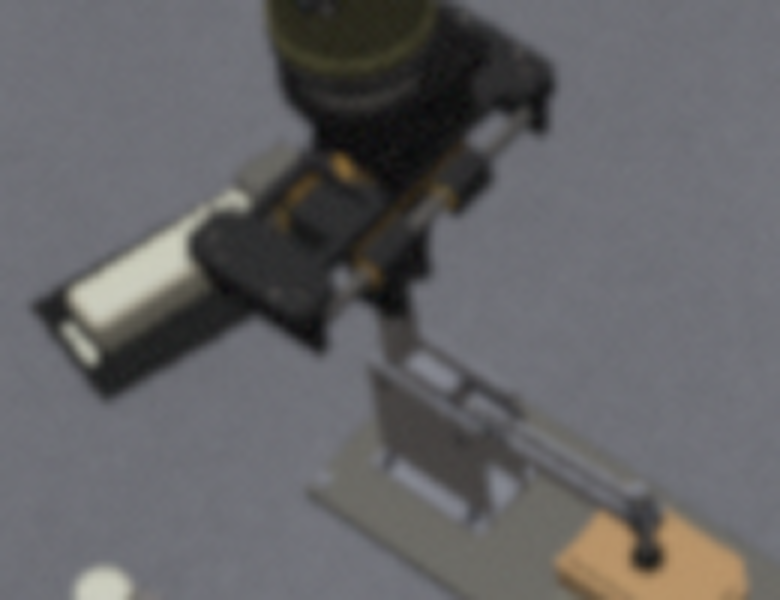

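servo_tool(moves="0 0 0.003 0 0.01;0 0 0.006 0 0.01;0 0 0.006 0 0.01;0 0 0.006 0 0.01")

```text
t: 26.45
eef_pos: [0.5511, -0.1874, 0.1641]
tcp_rot: [-1.586, -0.074, 0.064]
contact_force: [8.5, -18.9, -6.0]
finger_gap: 0.018
```

servo_tool(moves="0 0 -0.006 0 0.01;0 0 -0.008 0 0.06;0 0 -0.008 0 0.06;0 0 -0.008 0 0.06;0 0 -0.008 0 0.06;0 0 -0.008 0 0.06")

```text
t: 26.95
eef_pos: [0.5503, -0.183, 0.1626]
tcp_rot: [-1.569, -0.074, 0.075]
contact_force: [0.2, -0.4, 0.1]
finger_gap: 0.0436
```

```bash
python3 go.py 0.5515 -0.1914 0.163 0.095
```

```text
t 26.95 pos [ 0.5503 -0.183   0.1626] yaw 0.0949 gap 0.0436 F [ 0.2 -0.4  0.1] j7 0.51
shift [ 0.0004 -0.0004 -0.0085] roll -0.0001 dist 0.009
```

The handle is on a hard stop: force rose to 19 N with no motion. Rising and checking.

servo_tool(moves="0 0 -0.006 0 0.07;0 -0.01 -0.006 0 0.07;0 -0.05 -0.006 0 0.07;0 -0.09 -0.006 0 0.07;0 -0.13 -0.006 0 0.07;0 -0.13 -0.03 0 0.07;0 -0.13 -0.07 0 0.07;0 -0.13 -0.11 0 0.07;0 -0.13 -0.15 0 0.07;0 -0.13 -0.15 0 0.07;0 -0.13 -0.15 0 0.07")

```text
t: 27.87
eef_pos: [0.563, -0.3369, 0.2931]
tcp_rot: [-1.572, -0.068, 0.07]
contact_force: [0.1, -0.9, -1.0]
finger_gap: 0.07
```

```bash
python3 - <<'E'
from h import *
snap("scene","s17",(140,90,270,190),6);snap("top","t17",(215,140,345,230),6)
for c in("scene","top"):
  for q in("clamp_grip","foot_tip","scanner","scanner_window","pad"):
    for d in arm.mark_of(q,c): 
        if d["confidence"]>.4:print(c,q,round(d["confidence"],2),np.round(d["at"],1))
hz=np.array([.5497,-.1914,.097]);print(proj(hz+[0,0,.085],"scene"),proj(hz+[0,0,.085],"top"))
E
python3 go.py 0.53 -0.36 0.25 -1.5
```

```text
scene clamp_grip 0.6 [203.1 132.4]
scene foot_tip 0.54 [247.3 181.9]
scene scanner 0.56 [174.4 129.7]
scene scanner 0.54 [226.  260.4]
scene scanner_window 0.63 [194.7 116.8]
scene pad 0.98 [172.9 137.8]
top clamp_grip 0.78 [328.2 177.4]
top foot_tip 0.57 [266.4 193.4]
top scanner 0.87 [374.4 188. ]
top scanner_window 0.71 [374.6 210.5]
top pad 0.7 [371.7 193.4]
top pad 0.53 [328.8 175.1]
[204.92736901 133.07381829] [328.92523816 176.1824732 ]
t 28.47 pos [ 0.5648 -0.3327  0.2931] yaw 0.0946 gap 0.0702 F [-0.2 -0.3  0.3] j7 0.77
shift [-0.0373  0.0431 -0.0239] roll 1.5946 dist 0.062
```

View pics/s17.png

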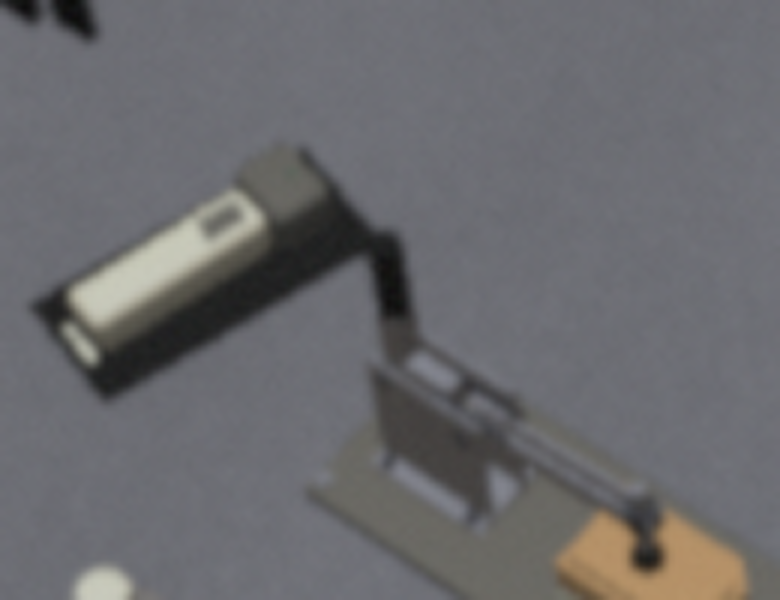

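View pics/t17.png

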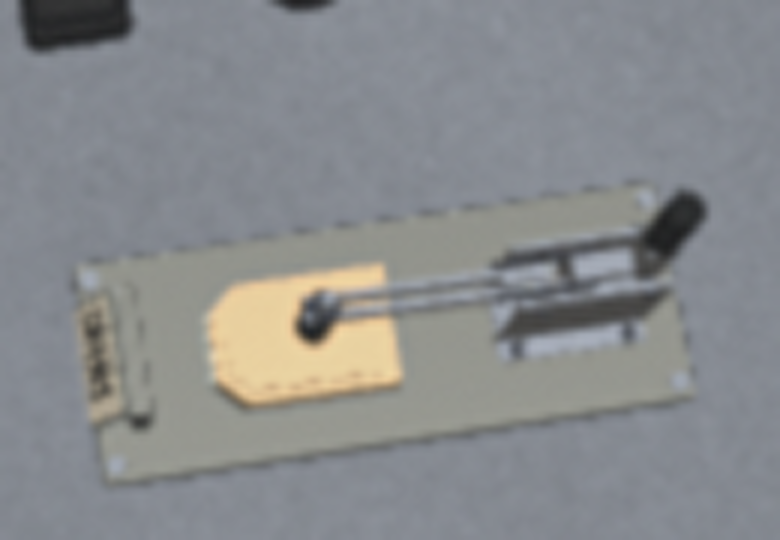

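Run:
```python
from fit import *
ims={"scene":snap("scene","s18",(140,90,220,160),9),"top":snap("top","t18",(335,150,415,220),9)}
for c,m in (("scene",(174.4,129.7)),("scene",(194.7,116.8)),("scene",(172.9,137.8)),("top",(374.4,188.)),("top",(374.6,210.5)),("top",(371.7,193.4))): print(c,m,onz(m,c,.004),onz(m,c,.02))
```

```text
Traceback (most recent call last):
  File "h.py", line 21, in snap
    o=cv2.resize(o,None,fx=s,fy=s,interpolation=cv2.INTER_CUBIC);assert o.shape[1]<=800 and o.shape[0]<=600;cv2.imwrite(f"pics/{name}.png",o)
                                                                        ^^^^^^^^^^^^^^^^^^^^^^^^^^^^^^^^^^^
AssertionError
```

Run:
```python
from fit import *
ims={"scene":snap("scene","s18",(140,90,220,160),8),"top":snap("top","t18",(335,150,415,220),8)}
for c,m in (("scene",(174.4,129.7)),("scene",(194.7,116.8)),("scene",(172.9,137.8)),("top",(374.4,188.)),("top",(374.6,210.5)),("top",(371.7,193.4))): print(c,m,onz(m,c,.004),onz(m,c,.02))
```

```text
scene (174.4, 129.7) [ 0.53326672 -0.38638169  0.004     ] [ 0.53957393 -0.37584896  0.02      ]
scene (194.7, 116.8) [ 0.44553263 -0.37458456  0.004     ] [ 0.45290151 -0.3641946   0.02      ]
scene (172.9, 137.8) [ 0.56049051 -0.36461931  0.004     ] [ 0.56646829 -0.35434993  0.02      ]
top (374.4, 188.0) [ 0.54542845 -0.37467198  0.004     ] [ 0.54225486 -0.36904182  0.02      ]
top (374.6, 210.5) [ 0.47302383 -0.36654371  0.004     ] [ 0.47081452 -0.3610218   0.02      ]
top (371.7, 193.4) [ 0.52835757 -0.36393911  0.004     ] [ 0.52541133 -0.35845189  0.02      ]
```

View pics/s18.png

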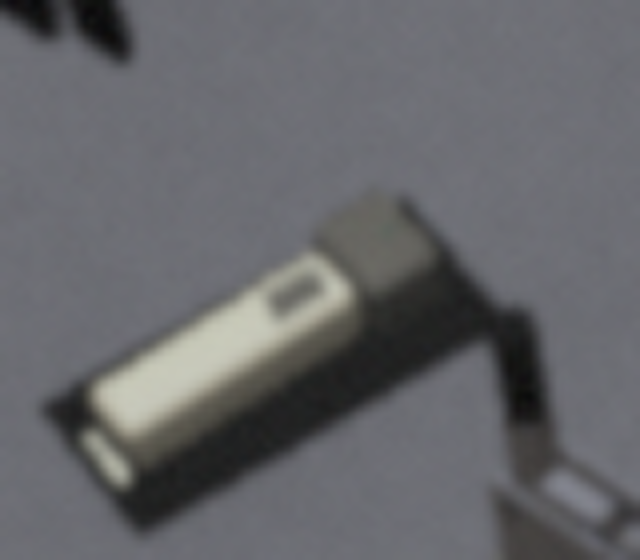

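View pics/t18.png

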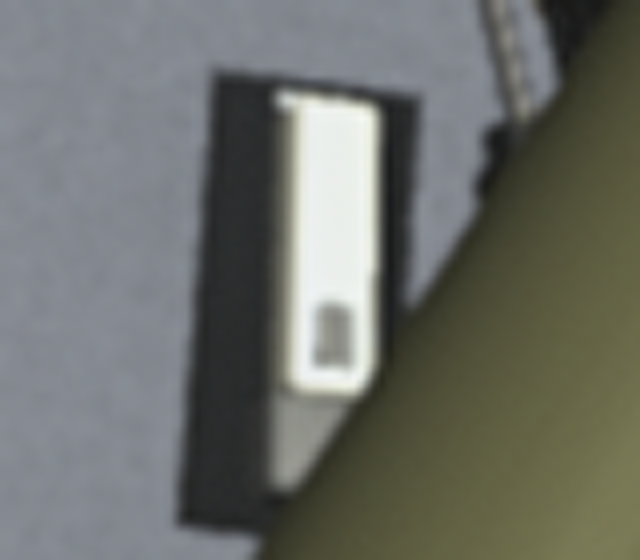

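Run:
```python
from h import *
def pt(u,v,o,c,z): return onz((u/8+o[0]-.44,v/8+o[1]-.44),c,z)
for c,o,pts in(("top",(335,150),((297,100),(380,105),(289,392),(376,392))),("scene",(140,90),((90,388),(148,444),(310,246),(362,300)))):
    q=np.array([pt(u,v,o,c,.034) for u,v in pts]);print(c,q.round(4).tolist())
    r=(q[0]+q[1])/2;f=(q[2]+q[3])/2;d=f-r;print(" rear",r[:2].round(4),"front",f[:2].round(4),"len",np.linalg.norm(d).round(4),"w",np.linalg.norm(q[0]-q[1]).round(4),np.linalg.norm(q[2]-q[3]).round(4),"yaw",np.arctan2(d[1],d[0]).round(3), "sides",[np.arctan2(*(q[i+2]-q[i])[[1,0]]).round(3) for i in(0,1)])
# pad
q=np.array([pt(u,v,(335,150),"top",.004) for u,v in((215,70),(418,98),(180,522))]);print("pad top",q.round(4).tolist(),np.linalg.norm(q[0]-q[2]),np.linalg.norm(q[0]-q[1]),np.arctan2(*(q[2]-q[0])[[1,0]]),"ctr",((q[1]+q[2])/2).round(4))
q=np.array([pt(u,v,(140,90),"scene",.004) for u,v in((400,190),(495,305),(145,533),(45,408))]);print("pad scene",q.round(4).tolist(),q.mean(0).round(4),np.arctan2(*(q[1]-q[2])[[1,0]]))
```

```text
top [[0.6234, -0.3656, 0.034], [0.6197, -0.3982, 0.034], [0.5068, -0.3486, 0.034], [0.505, -0.3823, 0.034]]
 rear [ 0.6216 -0.3819] front [ 0.5059 -0.3654] len 0.1169 w 0.0328 0.0338 yaw 3.0 sides [np.float64(2.996), np.float64(3.004)]
scene [[0.623, -0.4001, 0.034], [0.6257, -0.3603, 0.034], [0.5085, -0.3863, 0.034], [0.5133, -0.3483, 0.034]]
 rear [ 0.6243 -0.3802] front [ 0.5109 -0.3673] len 0.1142 w 0.0399 0.0382 yaw 3.028 sides [np.float64(3.021), np.float64(3.035)]
pad top [[0.6459, -0.3444, 0.004], [0.6298, -0.4254, 0.004], [0.4623, -0.3096, 0.004]] 0.18683627389554477 0.08257433548092025 2.954104745134483 ctr [ 0.5461 -0.3675  0.004 ]
pad scene [[0.447, -0.3996, 0.004], [0.4631, -0.3223, 0.004], [0.6472, -0.3466, 0.004], [0.6331, -0.4271, 0.004]] [ 0.5476 -0.3739  0.004 ] 3.0102149491170973
```

```bash
python3 go.py 0.5387 -0.3704 0.15 -1.70
```

```text
t 28.62 pos [ 0.5647 -0.3331  0.293 ] yaw 0.094 gap 0.0703 F [-0.2  0.3  0.5] j7 0.77
shift [-0.0294  0.143  -0.0347] roll 1.794 dist 0.15
```

servo_tool(moves="-0.0294 0 -0.0347 0.12 0.07;-0.0294 0 -0.0347 0.24 0.07;-0.0294 0 -0.0347 0.36 0.07;-0.0294 0 -0.0347 0.48 0.07;-0.0294 0 -0.0347 0.6 0.07;-0.0294 0 -0.0347 0.72 0.07;-0.0294 0 -0.0347 0.84 0.07;-0.0294 0 -0.0347 0.96 0.07;-0.0294 0.02 -0.0347 1.08 0.07;-0.0294 0.04 -0.0347 1.2 0.07;-0.0294 0.06 -0.0347 1.32 0.07;-0.0294 0.08 -0.0347 1.44 0.07")

```text
t: 29.62
eef_pos: [0.5388, -0.3704, 0.2123]
tcp_rot: [-1.304, 1.046, -1.047]
contact_force: [1.0, -0.2, 0.0]
finger_gap: 0.0702
```

```bash
python3 go.py 0.5387 -0.3704 0.12 -1.70
```

```text
t 29.62 pos [ 0.5388 -0.3704  0.2123] yaw -1.3518 gap 0.0702 F [ 1.  -0.2  0. ] j7 -0.48
shift [-0.0001  0.0923 -0.0002] roll 0.3482 dist 0.092
```

servo_tool(moves="0 0.02 0 0.12 0.07;0 0.04 0 0.24 0.07;0 0.06 0 0.348 0.07;0 0.09 0 0.348 0.07;0 0.12 0 0.348 0.07;0 0.13 0 0.348 0.07;0 0.13 0 0.348 0.07;0 0.13 0 0.348 0.07")

```text
t: 30.28
eef_pos: [0.5389, -0.3708, 0.0836]
tcp_rot: [-1.149, 1.299, -1.3]
contact_force: [0.0, -0.4, -0.1]
finger_gap: 0.0701
```

```bash
python3 go.py 0.5387 -0.3704 0.011 -1.70;python3 - <<'E'
from h import *
snap("scene","s19",(120,70,250,170),6)
E
python3 go.py 0.5387 -0.3704 0.011 -1.70
```

```text
t 30.28 pos [ 0.5389 -0.3708  0.0836] yaw -1.694 gap 0.0701 F [ 0.  -0.4 -0.1] j7 -0.72
shift [-0.0004  0.0726 -0.0003] roll 0.006 dist 0.073
t 30.33 pos [ 0.5394 -0.3714  0.0847] yaw -1.694 gap 0.07 F [-0.2 -0.4  0.4] j7 -0.72
shift [-0.0009  0.0737 -0.001 ] roll 0.006 dist 0.074
```

View pics/s19.png

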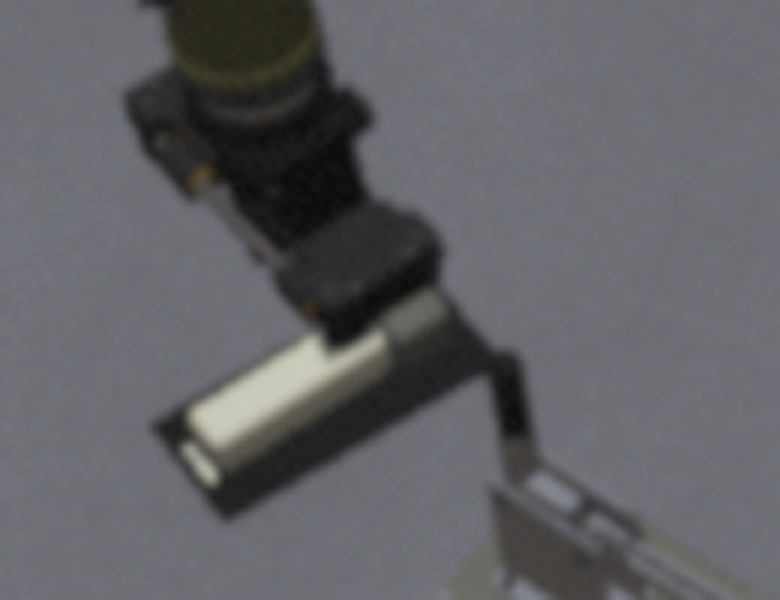

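servo_tool(moves="-0.0006 0.025 -0.0006 0.006 0.07;-0.0006 0.05 -0.0006 0.006 0.07;-0.0006 0.065 -0.0006 0.006 0.07;-0.0006 0.072 -0.0006 0.006 0.07;-0.0006 0.072 -0.0006 0.006 0.07;-0.0006 0.072 -0.0006 0.006 0.03;-0.0006 0.072 -0.0006 0.006 0.025;-0.0006 0.072 -0.0006 0.006 0.025;-0.0006 0.072 -0.0006 0.006 0.025;-0.0006 0.072 -0.0006 0.006 0.025;-0.0006 0.072 -0.0006 0.006 0.025;-0.0006 0.072 -0.0006 0.006 0.025", grip_force=25)

```text
t: 31.33
eef_pos: [0.5383, -0.3701, 0.0113]
tcp_rot: [-1.145, 1.303, -1.304]
contact_force: [0.4, -0.1, 1.6]
finger_gap: 0.0343
```

```bash
python3 go.py 0.5387 -0.3704 0.28 -1.70
```

```text
t 31.33 pos [ 0.5383 -0.3701  0.0113] yaw -1.7 gap 0.0343 F [ 0.4 -0.1  1.6] j7 -0.68
shift [ 0.0004 -0.2687  0.0006] roll -0.0 dist 0.269
```

servo_tool(moves="0 -0.01 0 0 0.025;0 -0.03 0 0 0.025;0 -0.06 0 0 0.025;0 -0.1 0 0 0.025;0 -0.14 0 0 0.025;0 -0.18 0 0 0.025;0 -0.22 0 0 0.025;0 -0.26 0 0 0.025;0 -0.275 0 0 0.025;0 -0.275 0 0 0.025;0 -0.275 0 0 0.025")

```text
t: 32.25
eef_pos: [0.538, -0.3699, 0.2865]
tcp_rot: [-1.144, 1.303, -1.304]
contact_force: [0.7, 0.4, -3.2]
finger_gap: 0.0337
```

```bash
python3 - <<'E'
import numpy as np
n=np.array([.5335,-.0222]);a=1.665;ex=np.array([np.cos(a),np.sin(a)])
for hx in(.09,.096,.1):
    w=n+ex*(hx+.09);o=w+ex*.075;t=o-ex*.0044;print(hx,"label",n+ex*hx,"window",w,"TCP",t)
E
python3 go.py 0.5 -0.05 0.29 -0.6;python3 - <<'E'
from h import *
snap("scene","s20",(110,40,260,150),5)
for c in("scene","top"):
    arm.snapshot(c)
    for d in arm.mark_of("label",c):print(c,d,onz(d["at"],c,.046))
E
```

```text
0.09 label [0.5250342  0.06740095] window [0.51656841 0.1570019 ] TCP [0.50992746 0.22728887]
0.096 label [0.52446982 0.07337435] window [0.51600402 0.1629753 ] TCP [0.50936307 0.23326226]
0.1 label [0.52409356 0.07735661] window [0.51562776 0.16695756] TCP [0.50898682 0.23724453]
t 32.25 pos [ 0.538  -0.3699  0.2865] yaw -1.7003 gap 0.0337 F [ 0.7  0.4 -3.2] j7 -0.82
shift [-0.3123 -0.0036 -0.079 ] roll -1.1003 dist 0.322
scene {'at': [273.5, 201.0], 'confidence': 0.73} [0.52865599 0.07288861 0.046     ]
top {'at': [230.2, 199.4], 'confidence': 0.43} [0.52501139 0.08596207 0.046     ]
```

View pics/s20.png

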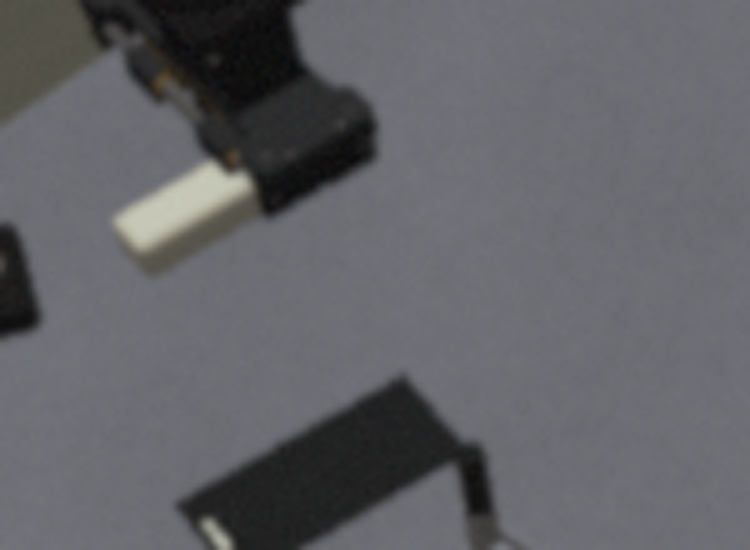

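servo_tool(moves="-0.026 0 -0.006 -0.09 0.025;-0.052 0 -0.013 -0.18 0.025;-0.078 0 -0.02 -0.27 0.025;-0.104 0 -0.026 -0.36 0.025;-0.13 0 -0.033 -0.45 0.025;-0.156 0 -0.04 -0.54 0.025;-0.182 0 -0.046 -0.63 0.025;-0.208 0 -0.053 -0.72 0.025;-0.234 0 -0.06 -0.81 0.025;-0.26 0 -0.066 -0.91 0.025;-0.286 0 -0.072 -1 0.025;-0.312 0 -0.079 -1.1 0.025")

```text
t: 33.5
eef_pos: [0.4992, -0.0489, 0.2852]
tcp_rot: [-1.52, 0.467, -0.466]
contact_force: [-0.3, -0.5, -2.3]
finger_gap: 0.034
```

```bash
python3 go.py 0.5085 0.26 0.25 0.094
```

```text
t 33.5 pos [ 0.4992 -0.0489  0.2852] yaw -0.5953 gap 0.034 F [-0.3 -0.5 -2.3] j7 -0.6
shift [-0.1655  0.0353  0.261 ] roll -0.6893 dist 0.311
```

servo_tool(moves="-0.014 0 0.022 -0.06 0.025;-0.028 0 0.044 -0.12 0.025;-0.042 0 0.066 -0.18 0.025;-0.056 0 0.088 -0.24 0.025;-0.07 0 0.11 -0.3 0.025;-0.083 0 0.131 -0.36 0.025;-0.097 0 0.153 -0.42 0.025;-0.111 0 0.175 -0.48 0.025;-0.125 0.01 0.197 -0.54 0.025;-0.14 0.02 0.22 -0.6 0.025;-0.155 0.03 0.242 -0.65 0.025;-0.1655 0.035 0.261 -0.689 0.025")

```text
t: 34.5
eef_pos: [0.5094, 0.2625, 0.2488]
tcp_rot: [-1.571, -0.074, 0.078]
contact_force: [-0.5, 0.6, -1.6]
finger_gap: 0.0338
```

```bash
python3 go.py 0.5085 0.25 0.0373 0.094
```

```text
t 34.5 pos [0.5094 0.2625 0.2488] yaw 0.0962 gap 0.0338 F [-0.5  0.6 -1.6] j7 -0.33
shift [-0.0015  0.2115 -0.0121] roll 0.0022 dist 0.212
```

servo_tool(moves="-0.0015 0.03 0 0.002 0.025;-0.0015 0.06 0 0.002 0.025;-0.0015 0.09 0 0.002 0.025;-0.0015 0.12 0 0.002 0.025;-0.0015 0.15 0 0.002 0.025;-0.0015 0.18 -0.006 0.002 0.025;-0.0015 0.2 -0.012 0.002 0.025;-0.0015 0.2115 -0.012 0.002 0.025;-0.0015 0.2115 -0.012 0.002 0.025;-0.0015 0.2115 -0.012 0.002 0.025;-0.0015 0.2115 -0.012 0.002 0.025")

```text
t: 35.42
eef_pos: [0.5116, 0.248, 0.0408]
tcp_rot: [-1.568, -0.071, 0.068]
contact_force: [0.2, -0.6, -1.3]
finger_gap: 0.034
```

```bash
python3 go.py 0.5085 0.25 0.0373 0.094;python3 - <<'E'
from h import *
snap("scene","s21",(230,140,390,250),5);snap("top","t21",(110,130,270,240),5)
E
```

```text
t 35.42 pos [0.5116 0.248  0.0408] yaw 0.0883 gap 0.034 F [ 0.2 -0.6 -1.3] j7 -0.2
shift [-0.0029  0.0035  0.0022] roll -0.0057 dist 0.005
```

View pics/s21.png

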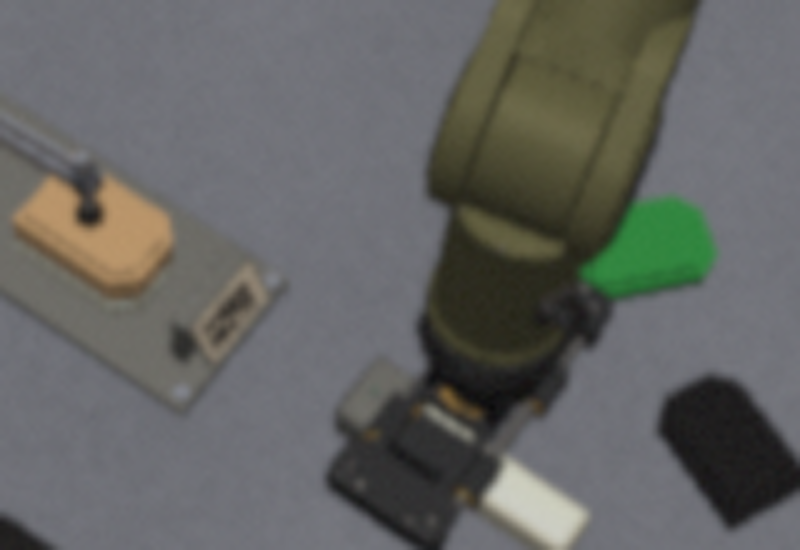

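View pics/t21.png

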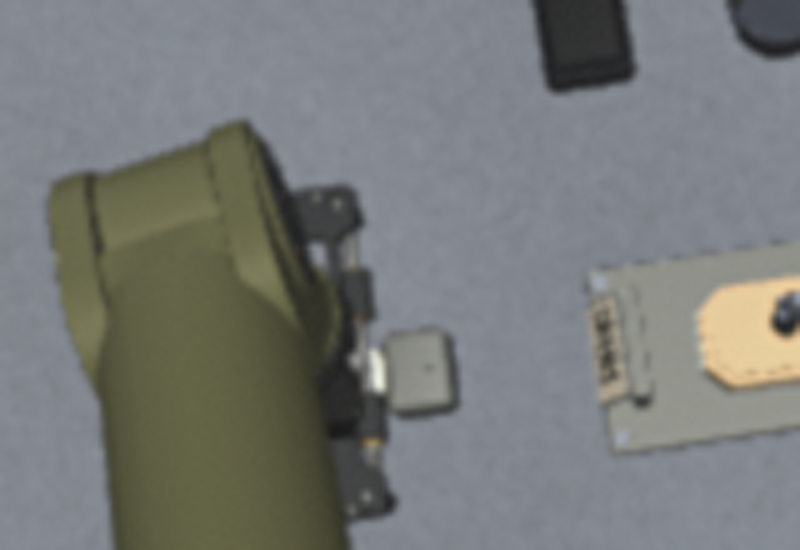

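servo_tool(moves="-0.0015 0.003 0.001 -0.003 0.025;-0.0015 0.003 0.001 -0.003 0.025;-0.0015 0.003 0.001 -0.003 0.025;-0.0015 0.003 0.001 -0.003 0.025;-0.0015 0.003 0.001 -0.003 0.025;-0.0015 0.003 0.001 -0.003 0.025;-0.0015 0.003 0.001 -0.003 0.025;-0.0015 0.003 0.001 -0.003 0.025;-0.0015 0.003 0.001 -0.003 0.025;-0.0015 0.003 0.001 -0.003 0.025;-0.0015 0.003 0.001 -0.003 0.025;-0.0015 0.003 0.001 -0.003 0.025")

```text
t: 36.52
eef_pos: [0.5088, 0.2475, 0.0365]
tcp_rot: [-1.57, -0.071, 0.071]
contact_force: [0.5, -0.5, -1.3]
finger_gap: 0.0336
```

servo_tool(moves="0 0 0 0 0.025;0 0 0 0 0.025;0 0 0 0 0.025;0 0 0 0 0.025;0 0 0 0 0.025;0 0 0 0 0.025;0 0 0 0 0.025;0 0 0 0 0.025;0 0 0 0 0.025;0 0 0 0 0.025;0 0 0 0 0.025;0 0 0 0 0.025")

```text
t: 37.52
eef_pos: [0.5088, 0.2475, 0.0365]
tcp_rot: [-1.57, -0.071, 0.071]
contact_force: [0.5, -0.5, -1.2]
finger_gap: 0.0339
```

```bash
python3 go.py 0.5085 0.25 0.0373 0.094;python3 - <<'E'
from h import *
im=snap("top","t22",(180,165,260,225),8);snap("scene","s22",(260,170,360,245),8)
for c in("top","scene"):
  for q in("scanner_window","label"):
    for d in arm.mark_of(q,c):print(c,q,round(d["confidence"],2),np.round(d["at"],1),onz(d["at"],c,.046).round(4))
a=1.665
p=tool()[1];ex=np.array([np.cos(a),np.sin(a),0]);w=p-ex*.0794;w[2]=p[2]+.0087;print("est window",w,proj(w,"top"),proj(w,"scene"))
E
```

```text
t 37.52 pos [0.5088 0.2475 0.0365] yaw 0.09 gap 0.0339 F [ 0.5 -0.5 -1.2] j7 -0.2
shift [-0.0001 -0.0008  0.0025] roll -0.004 dist 0.003
top scanner_window 0.7 [203.6 203. ] [0.5182 0.1676 0.046 ]
top label 0.58 [230.8 200.9] [0.5203 0.0843 0.046 ]
top label 0.15 [310.9 127.8] [ 0.7431 -0.1811  0.046 ]
scene scanner_window 0.9 [302.9 214.9] [0.504  0.1719 0.046 ]
scene scanner_window 0.7 [249.8 187.7] [ 0.5435 -0.0144  0.046 ]
scene label 0.7 [272.7 201.2] [0.5309 0.0715 0.046 ]
est window [0.51630756 0.16841208 0.04522617] [203.36978107 203.65484312] [299.46518787 216.98337376]
```

View pics/t22.png

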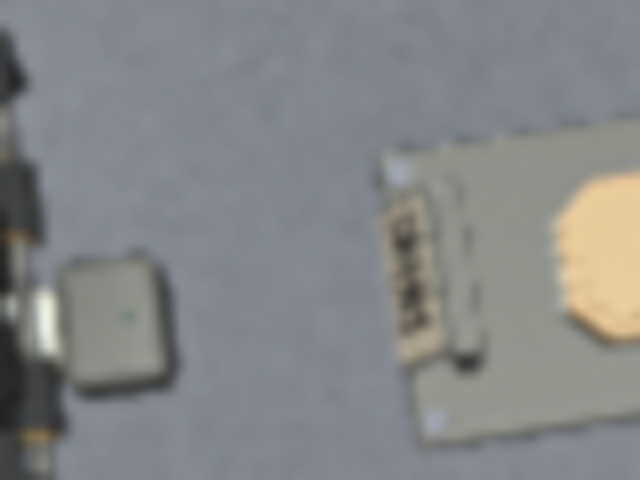

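View pics/s22.png

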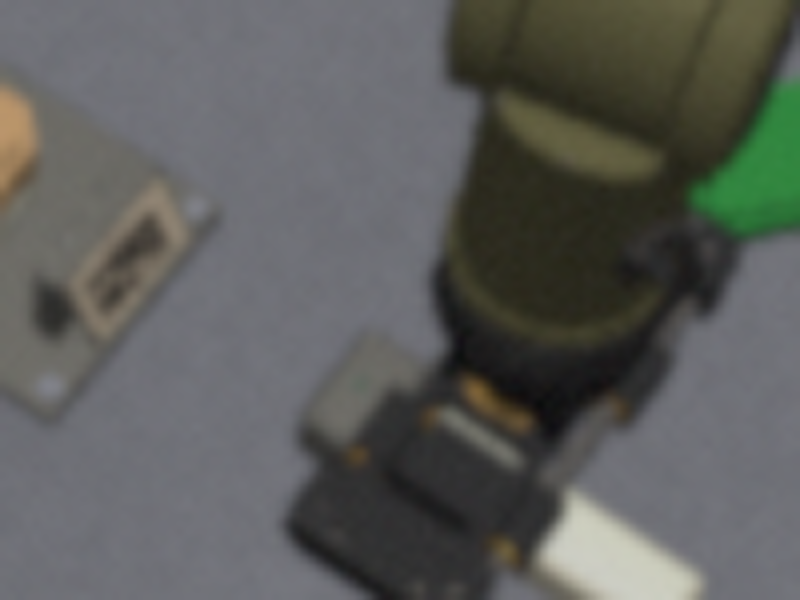

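servo_tool(moves="0.003 0 0 0 0.025;0.003 0 0 0 0.025;0.003 0 0 0 0.025;0.003 0 0 0 0.025;0.003 0 0 0 0.025;0.003 0 0 0 0.025;0.003 0 0 0 0.025;0.003 0 0 0 0.025;0.003 0 0 0 0.025;0.003 0 0 0 0.025;0.003 0 0 0 0.025;0.003 0 0 0 0.025")

```text
t: 38.82
eef_pos: [0.5118, 0.2478, 0.0365]
tcp_rot: [-1.57, -0.071, 0.071]
contact_force: [0.8, 1.5, -2.0]
finger_gap: 0.0338
```

servo_tool(moves="0 0 0 0 0.025;0 0 0 0 0.025;0 0 0 0 0.025;0 0 0 0 0.025;0 0 0 0 0.025;0 0 0 0 0.025;0 0 0 0 0.025;0 0 0 0 0.025;0 0 0 0 0.025;0 0 0 0 0.025;0 0 0 0 0.025;0 0 0 0 0.025")

```text
t: 39.82
eef_pos: [0.5118, 0.2477, 0.0365]
tcp_rot: [-1.57, -0.071, 0.071]
contact_force: [-0.5, 0.8, -1.4]
finger_gap: 0.0341
```

servo_tool(moves="0 -0.02 0.01 0 0.025;0 -0.06 0.01 0 0.025;0 -0.1 0.01 0 0.025;0 -0.14 0.01 0 0.025;0 -0.18 0.01 0 0.025;0 -0.22 0.01 0 0.025;0 -0.25 0.01 0 0.025;0 -0.25 0 0 0.025;0 -0.25 0 0 0.025;0 -0.25 0 0 0.025")

```text
t: 40.65
eef_pos: [0.5115, 0.2467, 0.2855]
tcp_rot: [-1.57, -0.069, 0.071]
contact_force: [-0.6, 0.2, -2.6]
finger_gap: 0.0338
```

```bash
python3 go.py 0.5 -0.05 0.287 -0.6
python3 - <<'E'
from h import *
snap("top","t23",(330,140,430,215),8)
snap("scene","s23",(130,80,230,155),8)
E
```

```text
t 40.65 pos [0.5115 0.2467 0.2855] yaw 0.0885 gap 0.0338 F [-0.6  0.2 -2.6] j7 -0.33
shift [-0.0377 -0.0013 -0.2946] roll 0.6885 dist 0.297
```

View pics/t23.png

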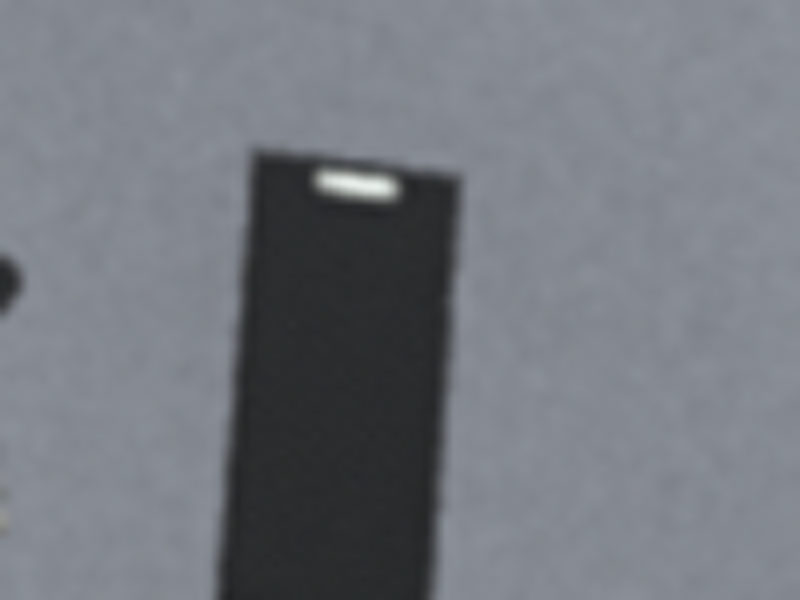

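View pics/s23.png

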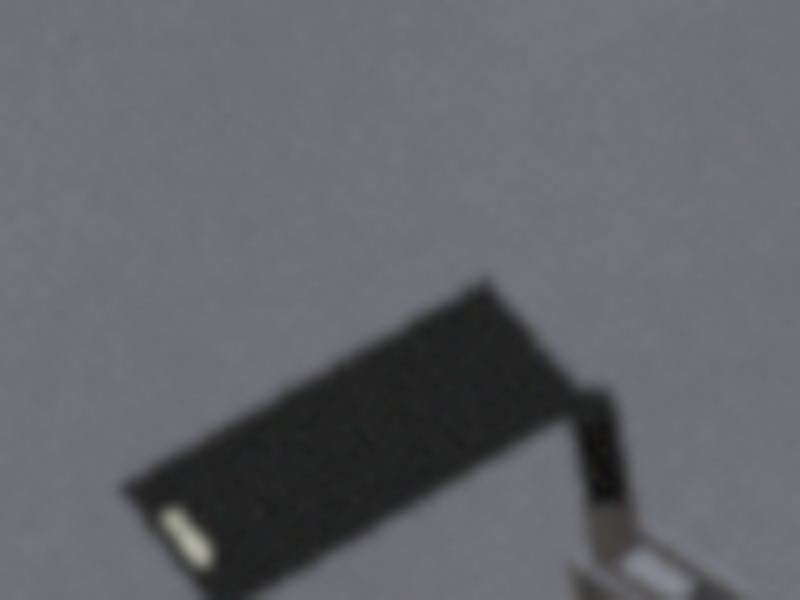

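servo_tool(moves="-0.003 0 -0.025 0.06 0.025;-0.006 0 -0.05 0.12 0.025;-0.009 0 -0.075 0.18 0.025;-0.012 0 -0.1 0.24 0.025;-0.015 0 -0.125 0.3 0.025;-0.018 0 -0.15 0.36 0.025;-0.022 0 -0.175 0.42 0.025;-0.025 0 -0.2 0.48 0.025;-0.028 0 -0.225 0.54 0.025;-0.032 0 -0.25 0.6 0.025;-0.035 0 -0.275 0.65 0.025;-0.038 0 -0.295 0.688 0.025")

```text
t: 41.75
eef_pos: [0.5002, -0.0528, 0.2864]
tcp_rot: [-1.519, 0.473, -0.473]
contact_force: [0.3, 0.1, -1.3]
finger_gap: 0.0341
```

```bash
python3 go.py 0.541 -0.37 0.287 -1.715
```

```text
t 41.75 pos [ 0.5002 -0.0528  0.2864] yaw -0.6039 gap 0.0341 F [ 0.3  0.1 -1.3] j7 -0.6
shift [ 0.2137 -0.0005 -0.2379] roll 1.1111 dist 0.32
```

servo_tool(moves="0.018 0 -0.02 0.09 0.025;0.036 0 -0.04 0.18 0.025;0.053 0 -0.059 0.27 0.025;0.071 0 -0.079 0.36 0.025;0.089 0 -0.099 0.45 0.025;0.107 0 -0.119 0.55 0.025;0.125 0 -0.139 0.64 0.025;0.142 0 -0.159 0.73 0.025;0.16 0 -0.178 0.82 0.025;0.178 0 -0.198 0.92 0.025;0.196 0 -0.218 1.01 0.025;0.2137 0 -0.238 1.111 0.025")

```text
t: 42.75
eef_pos: [0.5433, -0.3682, 0.2858]
tcp_rot: [-1.139, 1.314, -1.313]
contact_force: [0.6, 0.6, -2.0]
finger_gap: 0.0342
```

servo_tool(moves="0 0 0 0 0.025;0 0.03 0 0 0.025;0 0.07 0 0 0.025;0 0.11 0 0 0.025;0 0.15 0 0 0.025;0 0.19 0 0 0.025;0 0.22 0 0 0.025;0 0.22 0 0 0.025;0 0.22 0 0 0.025")

```text
t: 43.5
eef_pos: [0.5423, -0.366, 0.0654]
tcp_rot: [-1.142, 1.313, -1.308]
contact_force: [0.3, -1.0, -0.7]
finger_gap: 0.034
```

```bash
python3 go.py 0.541 -0.37 0.0118 -1.715;python3 - <<'E'
from h import *
snap("scene","s24",(110,60,240,160),6)
E
```

```text
t 43.5 pos [ 0.5423 -0.366   0.0654] yaw -1.7087 gap 0.034 F [ 0.3 -1.  -0.7] j7 -0.72
shift [ 0.0042  0.0536 -0.0006] roll 0.0063 dist 0.054
```

View pics/s24.png

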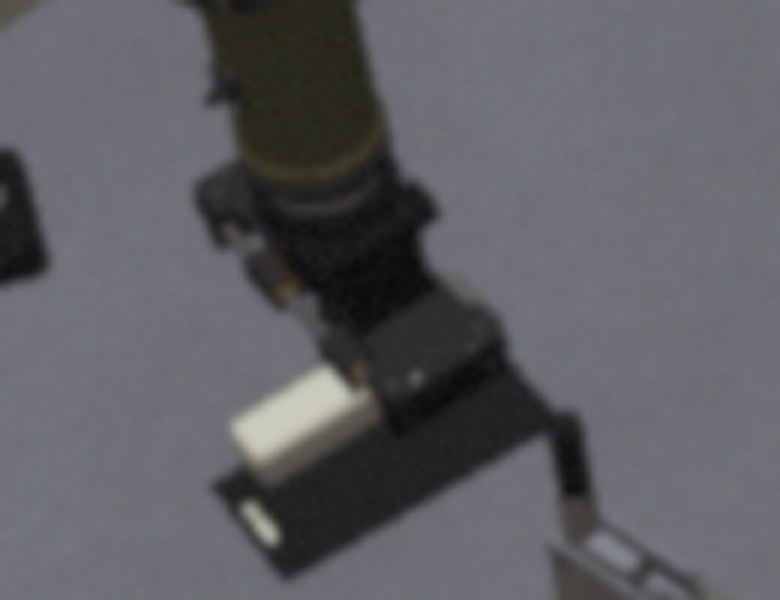

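servo_tool(moves="0.0042 0.015 0 0.006 0.025;0.0042 0.03 0 0.006 0.025;0.0042 0.042 0 0.006 0.025;0.0042 0.048 0 0.006 0.025;0.0042 0.051 0 0.006 0.025;0.0042 0.0525 0 0.006 0.025;0.0042 0.0535 0 0.006 0.025;0.0042 0.0535 0 0.006 0.025;0.0042 0.0535 0 0.006 0.025")

```text
t: 44.3
eef_pos: [0.5429, -0.3709, 0.0135]
tcp_rot: [-1.137, 1.314, -1.315]
contact_force: [0.1, -0.3, -0.7]
finger_gap: 0.0338
```

```bash
python3 go.py 0.541 -0.37 0.0118 -1.715
```

```text
t 44.3 pos [ 0.5429 -0.3709  0.0135] yaw -1.7149 gap 0.0338 F [ 0.1 -0.3 -0.7] j7 -0.69
shift [-0.0006  0.0017 -0.002 ] roll 0.0001 dist 0.003
```

servo_tool(moves="0 0.001 0 0 0.025;0 0.002 0 0 0.025;0 0.002 0 0 0.025;0 0.002 0 0 0.025;0 0.002 0 0 0.025")

```text
t: 44.72
eef_pos: [0.5429, -0.3708, 0.0113]
tcp_rot: [-1.137, 1.314, -1.315]
contact_force: [0.5, -0.0, 1.9]
finger_gap: 0.0335
```

servo_tool(moves="0 0 0 0 0.05;0 0 0 0 0.07;0 0 0 0 0.07;0 0 0 0 0.07;0 0 0 0 0.07;0 -0.02 0 0 0.07;0 -0.06 0 0 0.07;0 -0.1 0 0 0.07;0 -0.14 0 0 0.07;0 -0.18 0 0 0.07;0 -0.22 0 0 0.07;0 -0.22 0 0 0.07")

```text
t: 45.72
eef_pos: [0.5447, -0.3741, 0.2398]
tcp_rot: [-1.134, 1.303, -1.325]
contact_force: [0.2, -1.1, -0.1]
finger_gap: 0.0696
```

```bash
python3 go.py 0.47 -0.1 0.3 -1.715;python3 - <<'E'
from h import *
snap("scene","s25",(110,60,240,160),6)
E
```

```text
t 45.72 pos [ 0.5447 -0.3741  0.2398] yaw -1.7153 gap 0.0696 F [ 0.2 -1.1 -0.1] j7 -0.81
shift [-0.2602 -0.0629 -0.1127] roll -0.0003 dist 0.29
```

View pics/s25.png

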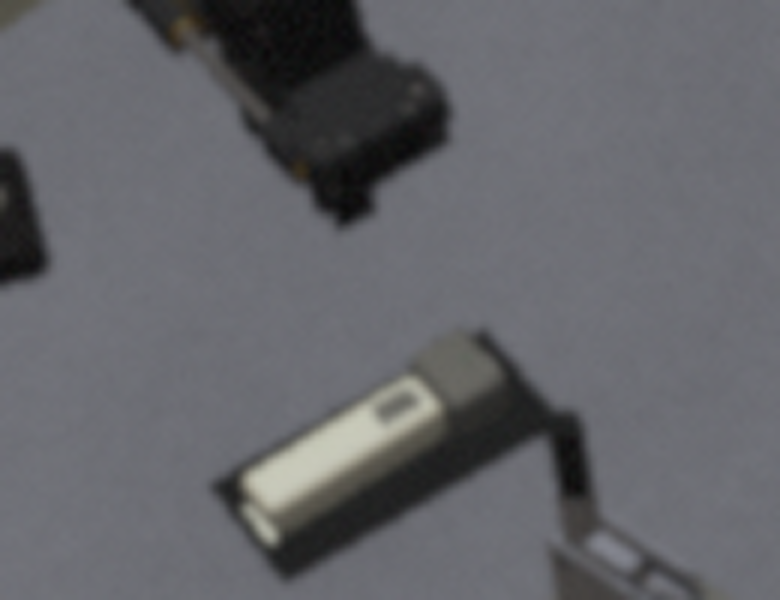

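```bash
python3 go.py 0.38 -0.55 0.3 -1.715
```

```text
t 45.77 pos [ 0.5439 -0.373   0.2361] yaw -1.7152 gap 0.0703 F [-0.7 -1.1 -1.2] j7 -0.81
shift [ 0.199  -0.0643 -0.1362] roll -0.0002 dist 0.25
```

servo_tool(moves="0.03 -0.03 -0.02 0 0.07;0.06 -0.06 -0.04 0 0.07;0.09 -0.06 -0.06 0 0.07;0.12 -0.06 -0.08 0 0.07;0.15 -0.06 -0.1 0 0.07;0.18 -0.06 -0.12 0 0.07;0.199 -0.06 -0.136 0 0.07;0.199 -0.06 -0.136 0 0.07;0.199 -0.06 -0.136 0 0.07;0.199 -0.06 -0.136 0 0.07")

```text
t: 46.6
eef_pos: [0.3801, -0.5473, 0.2899]
tcp_rot: [-1.137, 1.315, -1.313]
contact_force: [0.1, -0.9, -0.5]
finger_gap: 0.0701
```

```bash
python3 go.py 0.38 -0.55 0.3 -1.715;python3 - <<'E'
from h import *
im=snap("top","t26",(200,110,400,240),4);snap("scene","s26",(120,90,320,240),4)
for c in("top","scene"):
  for q in("mouse","clip_cup","gel"):
    for d in arm.mark_of(q,c)[:1]:print(c,q,round(d["confidence"],2),np.round(d["at"],1),onz(d["at"],c,0).round(3))
E
```

```text
t 46.6 pos [ 0.3801 -0.5473  0.2899] yaw -1.7144 gap 0.0701 F [ 0.1 -0.9 -0.5] j7 -0.46
shift [ 0.0027 -0.0101  0.0003] roll 0.0006 dist 0.01
top mouse 0.58 [227.5 133. ] [0.757 0.086 0.   ]
top clip_cup 0.57 [265.8 129.6] [ 0.762 -0.041  0.   ]
top gel 0.59 [309.7 130.2] [ 0.752 -0.186  0.   ]
scene mouse 0.69 [223.8 257.4] [0.756 0.074 0.   ]
scene clip_cup 0.65 [195.3 231.5] [ 0.755 -0.052  0.   ]
scene gel 0.93 [164.5 207. ] [ 0.762 -0.187  0.   ]
```

View pics/t26.png

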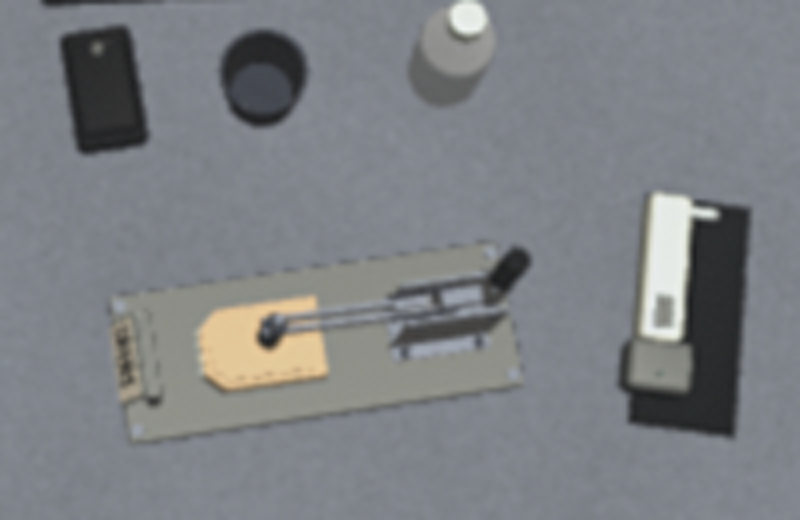

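View pics/s26.png

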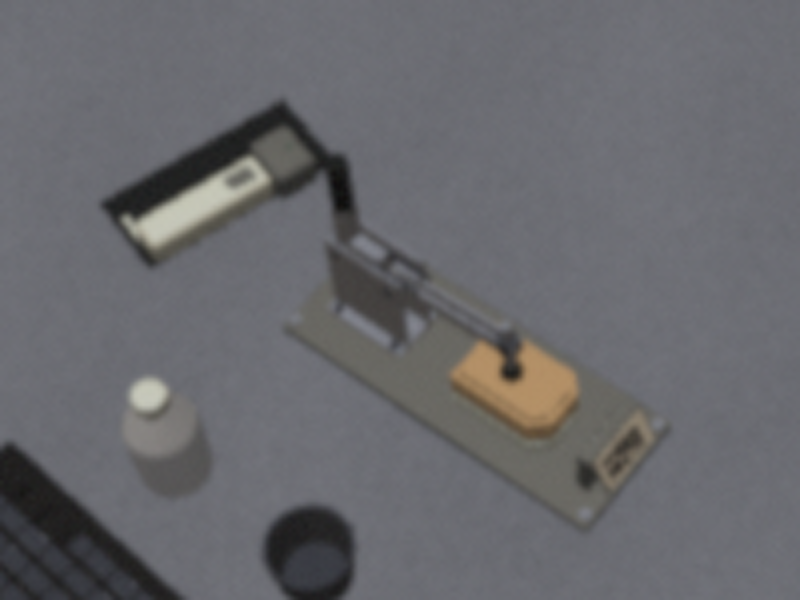

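The scanner has just been knocked aside towards the holder: in t26 it lies at (665,290), on the pad's left edge. I have to re-lay it, so I measure again.

Run:
```python
from fit import *
ims={"scene":snap("scene","s27",(140,90,220,160),8),"top":snap("top","t27",(335,150,415,220),8)}
```

```text
(no output)
```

View pics/s27.png

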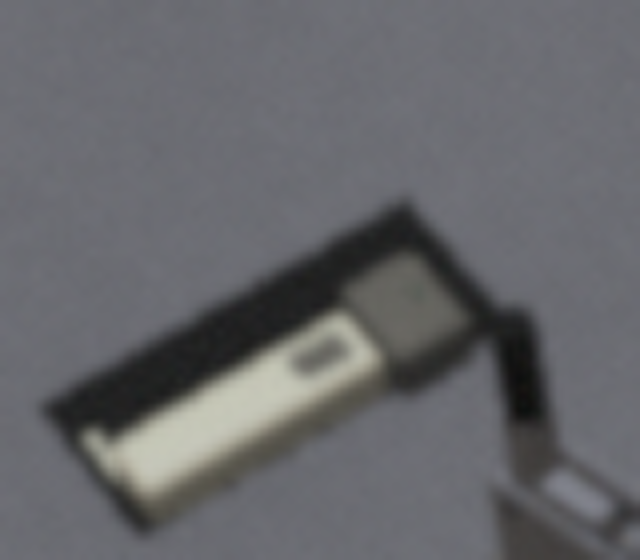

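View pics/t27.png

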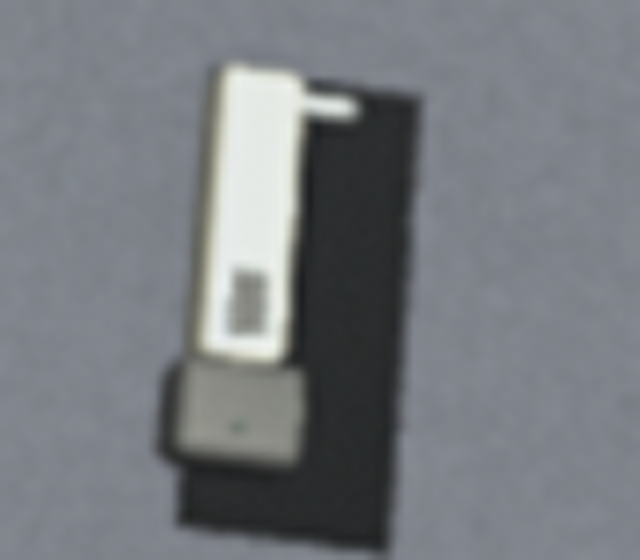

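```bash
python3 - <<'E'
from h import *
def pt(u,v,o,c,z): return onz((u/8+o[0]-.44,v/8+o[1]-.44),c,z)
for c,o,pts in(("top",(335,150),((221,65),(306,72),(198,358),(290,362))),("scene",(140,90),((102,440),(150,498),(336,308),(388,362)))):
    q=np.array([pt(u,v,o,c,.034) for u,v in pts])
    r=(q[0]+q[1])/2;f=(q[2]+q[3])/2;d=f-r;print(c," rear",r[:2].round(4),"front",f[:2].round(4),"len",np.linalg.norm(d).round(4),"w",np.linalg.norm(q[0]-q[1]).round(4),np.linalg.norm(q[2]-q[3]).round(4),"yaw",np.arctan2(d[1],d[0]).round(3))
q=np.array([pt(u,v,(335,150),"top",.004) for u,v in((420,95),(386,550),(178,522))]);print(((q[0]+q[2])/2).round(4),q.round(4).tolist(),np.arctan2(*(q[1]-q[0])[[1,0]]))
E
python3 go.py 0.54 -0.345 0.12 -1.71
```

```text
top  rear [ 0.637  -0.3539] front [ 0.5203 -0.3326] len 0.1187 w 0.0337 0.0357 yaw 2.961
scene  rear [ 0.6404 -0.3577] front [ 0.526  -0.3349] len 0.1166 w 0.0374 0.0376 yaw 2.944
[ 0.5467 -0.3676  0.004 ] [[0.631, -0.4264, 0.004], [0.4469, -0.3894, 0.004], [0.4624, -0.3088, 0.004]] 2.943255636323188
t 47.1 pos [ 0.3797 -0.5479  0.291 ] yaw -1.7144 gap 0.07 F [ 0.5 -0.4 -0.1] j7 -0.46
shift [-0.2237  0.171   0.1296] roll -0.0044 dist 0.31
```

```bash
python3 go.py 0.5525 -0.3397 0.15 -1.757
```

```text
t 47.1 pos [ 0.3797 -0.5479  0.291 ] yaw -1.7144 gap 0.07 F [ 0.5 -0.4 -0.1] j7 -0.46
shift [-0.2308  0.141   0.1412] roll 0.0426 dist 0.305
```

servo_tool(moves="-0.033 0 0.02 0.04 0.07;-0.066 0 0.04 0.04 0.07;-0.099 0 0.06 0.04 0.07;-0.132 0 0.08 0.043 0.07;-0.165 0 0.1 0.043 0.07;-0.2 0.02 0.12 0.043 0.07;-0.2308 0.05 0.1412 0.043 0.07;-0.2308 0.08 0.1412 0.043 0.07;-0.2308 0.11 0.1412 0.043 0.07;-0.2308 0.141 0.1412 0.043 0.07;-0.2308 0.18 0.1412 0.043 0.07;-0.2308 0.2 0.1412 0.043 0.07")

```text
t: 48.1
eef_pos: [0.5507, -0.3381, 0.0868]
tcp_rot: [-1.117, 1.35, -1.342]
contact_force: [0.6, 1.4, -0.4]
finger_gap: 0.0696
```

servo_tool(moves="0 0 0 0 0.07;0 0 0 0 0.07;0 0 0 0 0.07")

```text
t: 48.35
eef_pos: [0.5531, -0.341, 0.0929]
tcp_rot: [-1.114, 1.343, -1.348]
contact_force: [-0.2, 0.1, 1.3]
finger_gap: 0.0699
```

```bash
python3 go.py 0.5525 -0.3397 0.012 -1.757;python3 - <<'E'
from h import *
snap("scene","s28",(120,70,250,170),6)
E
```

```text
t 48.35 pos [ 0.5531 -0.341   0.0929] yaw -1.7582 gap 0.0699 F [-0.2  0.1  1.3] j7 -0.84
shift [-0.0012  0.0809 -0.001 ] roll -0.0012 dist 0.081
```

View pics/s28.png

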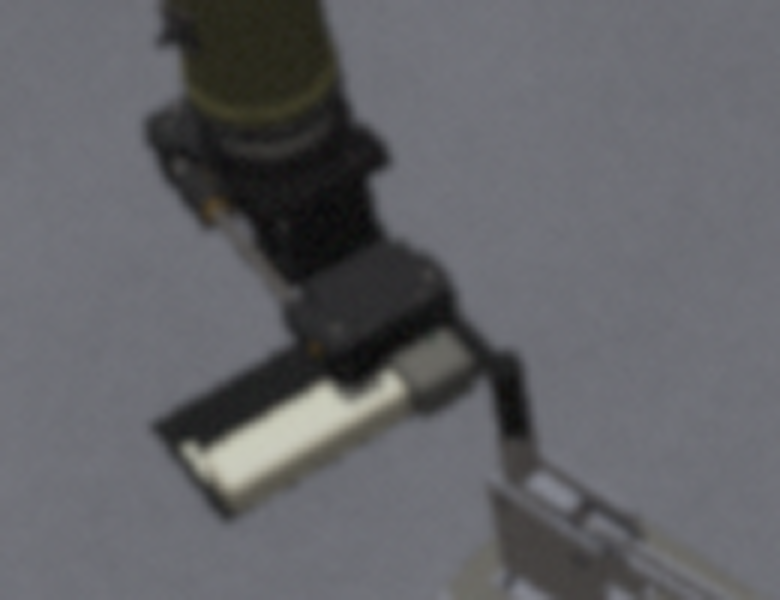

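servo_tool(moves="-0.001 0.03 -0.001 0 0.07;-0.001 0.055 -0.001 0 0.07;-0.001 0.07 -0.001 0 0.07;-0.001 0.079 -0.001 0 0.07;-0.001 0.08 -0.001 0 0.07;-0.001 0.08 -0.001 0 0.03;-0.001 0.08 -0.001 0 0.025;-0.001 0.08 -0.001 0 0.025;-0.001 0.08 -0.001 0 0.025;-0.001 0.08 -0.001 0 0.025;-0.001 0.08 -0.001 0 0.025;-0.001 0.08 -0.001 0 0.025")

```text
t: 49.4
eef_pos: [0.5516, -0.339, 0.0113]
tcp_rot: [-1.115, 1.345, -1.346]
contact_force: [-0.2, 0.3, 0.6]
finger_gap: 0.0337
```

```bash
python3 go.py 0.5435 -0.3695 0.04 -1.74
```

```text
t 49.4 pos [ 0.5516 -0.339   0.0113] yaw -1.758 gap 0.0337 F [-0.2  0.3  0.6] j7 -0.79
shift [ 0.0315 -0.0287 -0.0023] roll -0.018 dist 0.043
```

servo_tool(moves="0 -0.015 0 0 0.025;0 -0.03 0 0 0.025;0.01 -0.03 -0.001 0 0.025;0.02 -0.03 -0.002 0 0.025;0.0315 -0.03 -0.003 0 0.025;0.0315 -0.03 -0.003 0 0.025;0.0315 -0.015 -0.003 0 0.025;0.0315 -0.006 -0.003 0 0.025;0.0315 -0.001 -0.003 0 0.025;0.0315 0 -0.003 0 0.025;0.0315 0 -0.003 0 0.025;0.0315 0 -0.003 0 0.025")

```text
t: 50.4
eef_pos: [0.5418, -0.3678, 0.0107]
tcp_rot: [-1.115, 1.349, -1.342]
contact_force: [-4.6, 3.5, 8.1]
finger_gap: 0.0339
```

servo_tool(moves="0 0 0 0 0.025;0 0 0 0 0.025;0 0 0 0 0.05;0 0 0 0 0.07;0 0 0 0 0.07;0 0 0 0 0.07;0 -0.02 0 0 0.07;0 -0.06 0 0 0.07;0 -0.1 0 0 0.07;0 -0.14 0 0 0.07;0 -0.18 0 0 0.07;0 -0.22 0 0 0.07")

```text
t: 51.4
eef_pos: [0.5425, -0.3689, 0.2327]
tcp_rot: [-1.115, 1.346, -1.346]
contact_force: [0.6, -0.6, -0.4]
finger_gap: 0.0696
```

```bash
python3 go.py 0.38 -0.55 0.3 -1.715
```

```text
t 51.4 pos [ 0.5425 -0.3689  0.2327] yaw -1.758 gap 0.0696 F [ 0.6 -0.6 -0.4] j7 -0.86
shift [ 0.2081 -0.0673 -0.1259] roll -0.043 dist 0.252
```

servo_tool(moves="0.03 -0.03 -0.02 0 0.07;0.06 -0.06 -0.04 0 0.07;0.09 -0.06 -0.06 0 0.07;0.12 -0.06 -0.08 0 0.07;0.15 -0.06 -0.1 0 0.07;0.18 -0.06 -0.12 0 0.07;0.205 -0.06 -0.126 0 0.07;0.205 -0.06 -0.126 0 0.07;0.205 -0.06 -0.126 0 0.07;0.205 -0.06 -0.126 0 0.07")

```text
t: 52.23
eef_pos: [0.3814, -0.5467, 0.2905]
tcp_rot: [-1.114, 1.346, -1.345]
contact_force: [0.5, 0.4, -0.1]
finger_gap: 0.0699
```

```bash
python3 go.py 0.38 -0.55 0.3 -1.715;python3 - <<'E'
from h import *
im=snap("top","t29",(200,110,400,240),4);snap("scene","s29",(120,90,320,240),4)
E
```

```text
t 52.23 pos [ 0.3814 -0.5467  0.2905] yaw -1.7574 gap 0.0699 F [ 0.5  0.4 -0.1] j7 -0.52
shift [ 0.0035 -0.0095 -0.0008] roll -0.0424 dist 0.01
```

View pics/t29.png

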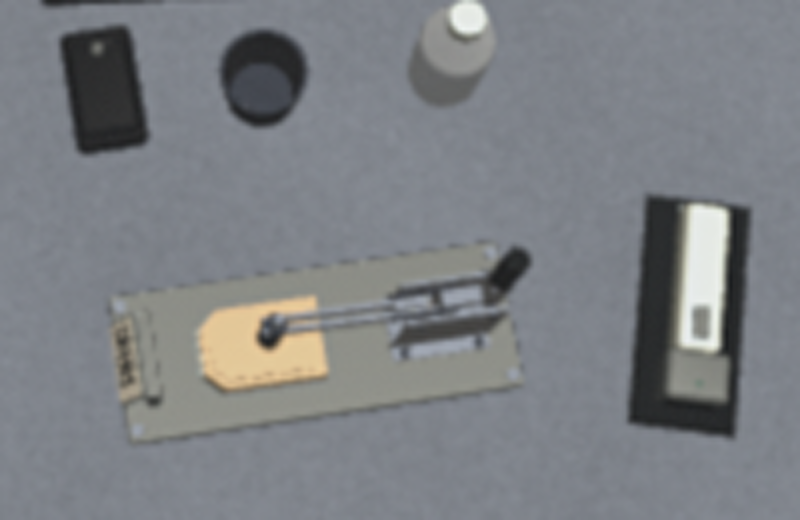

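View pics/s29.png

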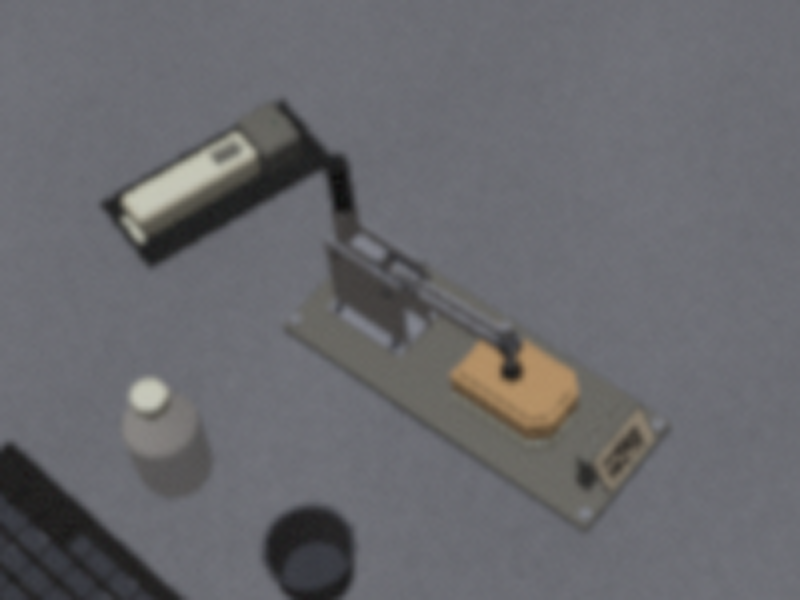

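The scanner lies along the pad's middle again, and the stack, lock and bystanders are as they should be. Handing in.

```bash
python3 -c "
from workcell import arm
print(arm.finish_job())"
```

```text
the job is handed in; nothing more can be done
None
```

The phantom is stacked and clamped, the scanner was held on the label, and it is back on its pad. I handed the job in at about 52 s; it returned no verdict.

**What I did**
- **Clamp and slabs:** The handle was about half open, so I swung it right back. I then stacked the two orange slabs on the nest, chamfers towards the label. The black and green look-alikes were not touched.
- **Locking:** I brought the handle upright until it met a hard stop. The force rose to about 19 N with no more motion.
- **Scanning:** I held the scanner level, about 9 to 10 cm from the label, twice for about 2 s each. The second hold came after a 3 mm centring shift.
- **Scanner on the pad:** After I first laid it back, it was knocked about 3 cm aside while the arm was clear. I picked it up and laid it on the pad's middle again.

**Last checks**
- **Stack:** Both slabs came to rest at the seated height, and the camera fits put the stack about 2 mm from my estimate of the nest's centre.
- **Clamp:** In the last pictures the handle is upright and the foot is on the stack. I could not measure the foot's force.
- **Scan:** From the pictures, the line of sight passed about 4 mm from the label's centre in the first hold, inside the 18 mm limit. I did not measure the scanner's tilt while it was held.
- **Scanner:** It lies flat and along the pad. Its position, worked out from the gripper at release, is a few millimetres from the pad's centre.
- **Bystanders:** The mouse, clip cup and gel bottle look unmoved. The detector's positions varied by about 15 mm between looks.
- **Disagreement:** The two cameras differed by a steady 5 to 6 mm in y on the slabs and nest. I used the mean, and the contact positions agreed with it.

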